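# Hang the shop bin on the slat rail

### The arm

A 6-joint arm with a two-finger parallel gripper is mounted at the origin on the work surface. World frame = base frame: x ahead of the robot, y to its left, z up, the work surface at z = 0. Lengths are in m, angles in rad, forces in N, time in s.
With the tool pointing down it reaches from about 0.4 to 0.825 m from the base axis. Payload 7 kg.
Tool frame: the origin (TCP) lies midway between the tips of the shut fingers; the grasp point (between the pads) lies 19 mm behind it; z points along the fingers, x is the direction in which the jaws open and shut, and the axes are right-handed (so a half turn about z gives the same grasp; the last joint's range is limited). The gripper opens to 88 mm and grips with 3 to 60 N. Pads are 19 mm wide; open, the fingers measure 130 mm over their backs; the gripper's body (78 mm by 193 mm) begins 47 mm behind the grasp point.
Start: joints at [1.438, 0.359, 0.012, 0, -1.224, -0.288], TCP at [0.276, 0.616, 0.227] pointing down, gripper open.
Joint ranges: [-3.07, 3.07], [-1.43, 2.12], [-1.02, 1.25], [-3.03, 1.67], [-3.05, -0], [-3.03, 3.03]. Speed limits (rad/s): [2.39, 2.39, 3.01, 3.14, 3.14, 3.14].

### API

Orientations are given as [roll, pitch, yaw] about the fixed x, y, z axes, in that order (R = Rz(yaw) Ry(pitch) Rx(roll)).
In Python, from station import arm, grab_frame, camera_params gives the robot as it stands.
- The arm moves only by the shell command python3 -m handwheel 'ROWS' [FORCE]. ROWS is JSON, a list that holds one entry, the list of rows, each a list of 5 numbers: the finger opening in m, from 0 to 0.0876, then the shift along the tool's x, y, z in m, then the turn about the tool's z in degrees. A call has 1 to 20 rows; each row is the pose to reach, as a shift and turn from the pose measured when the call began, along the tool's axes at that moment; what a row does not reach only later rows make up. A row lasts 1/12 s, in which the tool goes at most 41.7 mm and 7.16 degrees, less where a joint would pass 70% of its speed; a pose out of reach is approached as far as the arm can. A call with a gripper value outside its range is refused whole. The fingers move at their own pace and stop on an object; FORCE is the grip in N (left out, the last holds). Time passes only in rows, so rows that repeat a pose let the fingers close. It gives the time, the measured TCP pose, the force and the opening at its end, in the units of the state.
- arm.get_state(): the state, without advancing time (a new reading comes with each control period).
- grab_frame(name): name is "scene" or "top" or "wrist"; returns the picture (420x560x3 uint8, blue, green, red); there is no depth.
- camera_params(name): a dict with "intrinsics" (3x3 intrinsics, pixels), "k1" (the pictures are not rectified: a ray, as slopes to the right and down, at radius r is drawn at 1 + k1 r^2 times it, then the intrinsics apply), "R" (3x3) and "t" (3): a world point X has camera coordinates R X + t; the wrist camera has in their place "tool_from_camera" (4x4, takes a point from camera to tool coordinates, whose origin is the TCP and whose axes are the tool frame's). Camera axes: x right, y down, z forward; pixel columns grow to the right and rows downward; lengths in m; the calibration is good to about 2 mm. A picture is of the moment at which its call begins: read the wrist's pose just before it. camera_params takes no time and is no camera call.
- arm.job_done(): hands the job in, once; it reports no verdict.
The state is a dict: "t": time; "q": joint angles; "qd": joint speeds; "joint_efforts": joint torques, N m; "eef_pos": TCP position; "ee_rot": TCP orientation; "force": force on the tool from outside, world axes, zero at the start; "moment": the same for the moment, N m; "width": finger opening in m.
Only numpy, scipy, OpenCV 4.12 (cv2) and the standard library are available. Lean on these libraries where they do the work, as an engineer would, in place of code of your own. Each camera call takes 0.05 s, during which the arm holds its last target.

### The job

Take the small open steel bin that has an upturned lip behind its back rim and hang it on the slat rail, near the middle of the empty stretch between the two things already hanging there: tilt its front up, feed the lip into the groove, then rotate it down until it sits level against the rail. Ease it in by feel without forcing it (the rail's height has to be felt for), let go of it hanging fully home, and leave everything else where it stands.

Things in the scene. Friction and masses are not known exactly. Their poses are not given: they have to be found in the camera images.
- bin_center (a point): Centre of the loose steel bin (0.2 to 0.3 kg), 30 mm above its underside; it stands upright on the table. Box 80 mm deep (x), 50 mm wide (y: grasp across this), 60 mm high, walls 2.5 mm, open top; front wall (-x) only 38 mm high. x points to its back, where the hook lip is; z up.
- bin_lip (a point): Middle of the top edge of the bin's hook lip, 48 mm behind and 47 mm above bin_center, same axes. Hook: a bent strip 44 mm wide, 3 mm thick. Its web goes 9.5 mm straight back from the back face, underside 57 mm above the bin's underside; at its end the lip stands up 20 mm (from the web's underside). Lip's front is 6.5 mm behind the back face.
- stand: Fixed stand: two posts (y +-190 mm, behind the rail, 235 mm high) carrying a level aluminium slat rail 420 mm long, 30 mm deep. Origin on the table under the rail's middle, in the plane of its front face; x into the rail, y along it, z up. Already hung: a bin at y 125 to 175 mm and a prong hook at y -140 to -170 mm, both reaching 66 mm out. New bin's place: y = 0.
- bay (a point): Nominal point on the stand, 170 mm above its origin, same axes: front edge of the lower slat's top (the groove's floor). NOT EXACT: the rail is clamped up to 20 mm higher or lower than this and that is not measured: feel for it. The rail stays put when touched. Its flat top is 32 mm above the groove's floor; the lower slat's face goes 45 mm down.
- groove_top (a point): Nominal middle of the upper edge of the groove's 12 mm mouth (12 mm above bay, equally inexact). Above it the upper lip, 4 mm thick, 16 mm high. The cavity behind goes up to 28 mm over the groove's floor and back to 26 mm from the face. Seated, the bin's web rests on the groove's floor, its lip stands behind the upper lip, its back on the rail's face.
- tray: Loose plain steel box without any lip, 80 x 50 x 60 mm, all four walls 60 mm high; origin under its centre. Leave alone.
- tub: Loose white round tub with a red cap, 60 mm across, 75 mm high; origin under its centre. Leave alone.
- roll: Loose white paper roll, 54 mm across, 45 mm high, under the rail; origin under its centre. Leave alone.
- carton: Loose cardboard carton 70 x 110 x 75 mm; origin under its centre. Leave alone.
- spray: Loose white spray bottle with grey head, 58 mm across, 162 mm high; origin under its centre. Leave alone.
- brush: Loose hand brush lying on the table; origin under its centre. Leave alone.
There are look-alikes about, which are no part of the job. What is shaped like the part that bears bin_center but yellow is not meant.

How it is judged:
On the way, in this order (a step that is already met when the one before it is completed fails the run):
1. the bin is picked up off the table (height (world z) of bin_center above 0.08 m), for 0.2 s.
2. the lip is past the rail's face, at groove height, with the bin's front still tilted up (x of bin_lip in the frame of stand above 0.003 m and z of bin_lip in the frame of stand between 0.15 and 0.222 m and x of bin_center in the frame of stand below -0.015 m and angle between bin_center's own z axis and vertical above 0.25 rad), for 0.1 s.
At the end, for the whole second after the job is handed in: The bin hangs still on the rail, let go: centre 34 to 50 mm in front of the rail face, lip over 4.5 mm behind it, within 35 mm of the rail's middle, centre 118 to 170 mm above the table, tilted under 0.09 rad, square within 0.10 rad, carried by the rail (over 0.5 N), speed under 10 mm/s (x of bin_center in the frame of stand between -0.05 and -0.034 m and y of bin_center in the frame of stand between -0.035 and 0.035 m and z of bin_center in the frame of stand between 0.118 and 0.17 m and x of bin_lip in the frame of stand above 0.0045 m and angle between bin_center's own z axis and vertical below 0.09 rad and angle between the y axis of bin_center and the y axis of stand, either way round below 0.1 rad and linear speed of bin below 0.01 m/s and contact force between bin and stand above 0.5 N); the robot touches nothing.
It fails at once if the bin is forced: pressed on the rail or stand with more than 30 N (contact force between bin and stand above 30 N).
It fails at once if the arm or gripper pushes the rail or stand with more than 30 N (contact force between the arm and stand above 30 N).
It fails at once if another loose thing is moved more than 25 mm (distance of any of tray, tub, roll, carton, spray, brush from where it was at the start of the episode above 0.025 m).
It fails at once if the bin is let fall or tipped over (angle between bin_center's own z axis and vertical above 1.3 rad).
It also fails if it takes over 64 s, if anything falls off the work surface, if the arm or the gripper's body presses on something with over 40 N, if the wrist force passes 120 N, or if a joint passes its speed limit or range.

## Working session

There is one attempt and no reset: what is moved stays moved. The work goes in short steps, Python scripts to look and compute and a shell command to move; the robot and the scene stay as the last step left them, time stands still between calls to the robot, and variables do not carry over. Pictures are saved under pics/ and viewed, and the job is handed in when it is done.

```bash
ls; mkdir -p pics
cat > h.py <<'E'
import numpy as np, cv2
from station import arm, grab_frame, camera_params
from scipy.spatial.transform import Rotation as Ro
def ray(name,uv,st=None):
    p=camera_params(name);K=np.array(p['intrinsics']);k1=p['k1']
    uv=np.atleast_2d(np.array(uv,float))
    d=np.stack([(uv[:,0]-K[0,2])/K[0,0],(uv[:,1]-K[1,2])/K[1,1]],1)
    u=d.copy()
    for _ in range(30): u=d/(1+k1*(u**2).sum(1,keepdims=True))
    v=np.c_[u,np.ones(len(u))]
    if name=='wrist':
        T=np.array(p['tool_from_camera']);R=Ro.from_euler('xyz',st['ee_rot']).as_matrix()
        return R@T[:3,3]+np.array(st['eef_pos']), (R@T[:3,:3]@v.T).T
    R=np.array(p['R']);t=np.array(p['t'])
    return -R.T@t,(R.T@v.T).T
def onz(name,uv,z,st=None):
    o,d=ray(name,uv,st); return o+d*((z-o[2])/d[:,2:3])
def proj(name,X):
    p=camera_params(name);K=np.array(p['intrinsics']);c=np.atleast_2d(X)@np.array(p['R']).T+np.array(p['t'])
    s=c[:,:2]/c[:,2:];s=s*(1+p['k1']*(s**2).sum(1,keepdims=True));return s@K[:2,:2].T+K[:2,2]
E
python3 - <<'E'
from h import *
s=arm.get_state();print(s)
for n in ['scene','top','wrist']:
    cv2.imwrite(f'pics/{n}0.png',grab_frame(n)); p=camera_params(n)
    print(n,ray(n,[280,210],s))
E
```

```text
pics
{'t': 0.0, 'q': array([ 1.43810143e+00,  3.59393797e-01,  1.10695135e-02, -3.63426845e-04,
       -1.22411800e+00, -2.88098973e-01]), 'qd': array([ 1.34021659e-04,  1.68732605e-03,  6.83141045e-04, -1.02585170e-03,
       -6.31620969e-05, -5.30391149e-04]), 'joint_efforts': array([ 7.74443815e-04, -5.82715023e+01,  2.93069440e+01,  6.99770004e+00,
        7.04184640e-03, -1.57168733e-04]), 'eef_pos': array([0.27554793, 0.61565543, 0.22562047]), 'ee_rot': array([-3.14145250e+00, -1.67519924e-03, -1.99171408e+00]), 'force': array([ 0.15292395, -0.24413614, -0.43847883]), 'moment': array([-0.03325537, -0.01192202,  0.03904629]), 'width': 0.08769398620080762}
scene (array([ 1.38342306, -0.34887625,  0.91150372]), array([[-0.69056881,  0.27199105, -0.67043223]]))
top (array([ 0.49699843, -0.03571495,  1.4237476 ]), array([[ 0.05722634,  0.03312781, -0.99790742]]))
wrist (array([0.33691809, 0.58901134, 0.38404319]), array([[-0.23501473,  0.09602704, -0.96727317]]))
```

View pics/scene0.png

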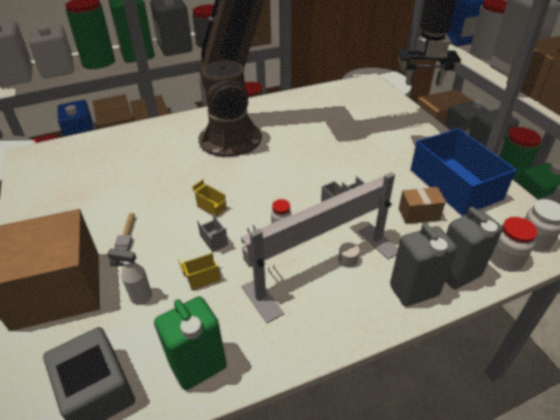

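View pics/top0.png

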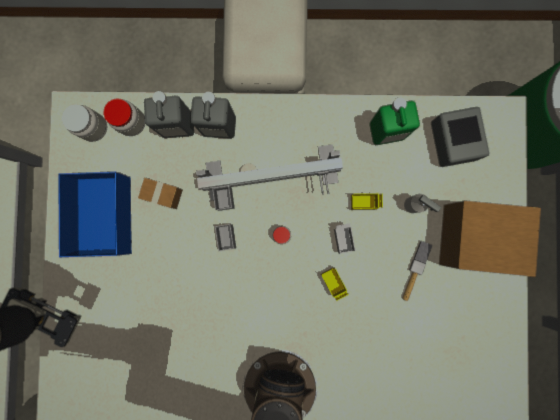

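View pics/wrist0.png

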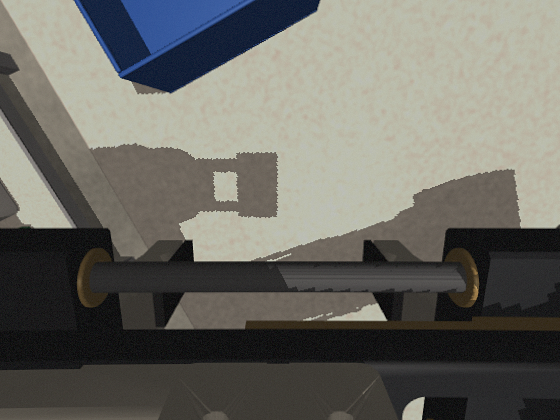

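Run:
```python
from h import *
a=cv2.imread('pics/top0.png')
c=np.hstack([cv2.resize(a[210:270,310:380],None,fx=5,fy=5,interpolation=3),cv2.resize(a[210:270,195:265],None,fx=5,fy=5,interpolation=3)]);
d=cv2.resize(a[140:200,190:350],None,fx=5,fy=5,interpolation=3)[:, :800]
cv2.imwrite('pics/c1.png',np.vstack([cv2.copyMakeBorder(c,0,0,0,100,0),d]))
s=cv2.imread('pics/scene0.png')
cv2.imwrite('pics/c2.png',cv2.resize(s[150:310,160:420],None,fx=3,fy=3,interpolation=3))
for uv in [(344,238),(226,237),(270,172),(280,235)]: print(uv,onz('top',uv,0.05))
```

```text
(344, 238) [[ 0.4899841  -0.19615512  0.05      ]]
(226, 237) [[0.48580663 0.18167455 0.05      ]]
(270, 172) [[0.69800608 0.04459928 0.05      ]]
(280, 235) [[0.49557946 0.00830454 0.05      ]]
```

View pics/c1.png

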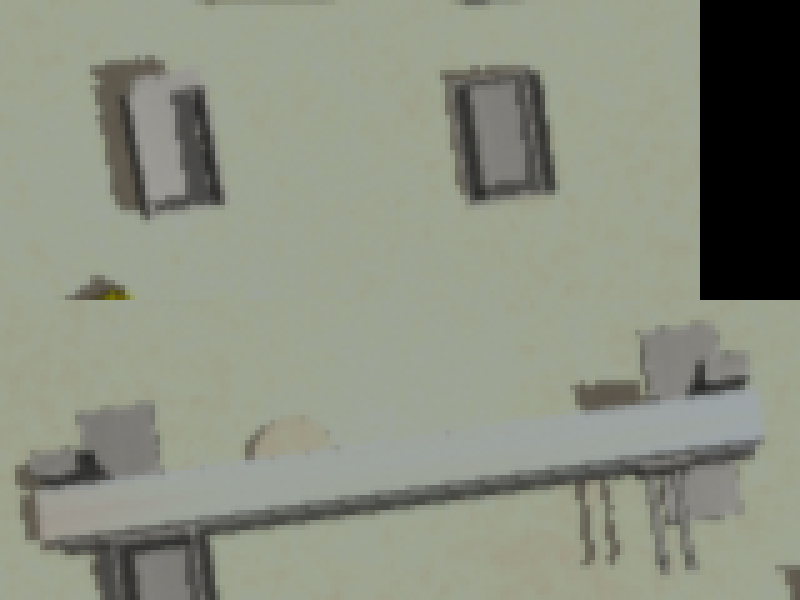

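View pics/c2.png

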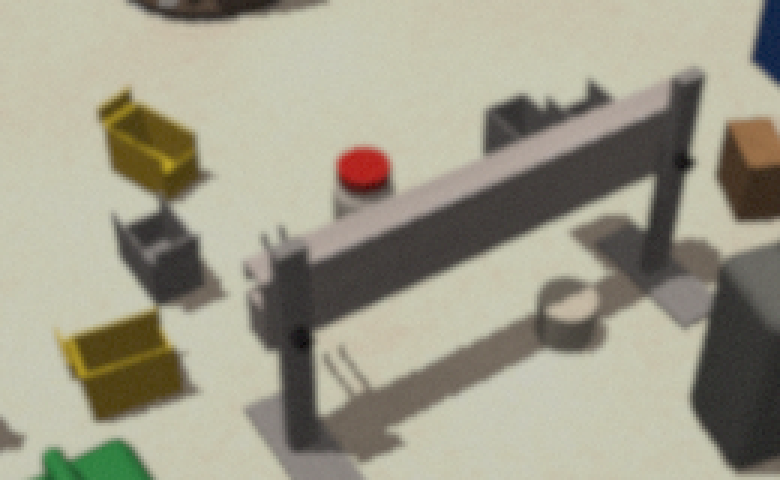

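```bash
python3 -m handwheel '[[[0.0876,0,0,-0.04,0],[0.0876,0,0,-0.075,0],[0.0876,0.04,-0.04,-0.075,8],[0.0876,0.607,-0.592,-0.075,147],[0.0876,0.607,-0.592,-0.075,147],[0.0876,0.607,-0.592,-0.075,147],[0.0876,0.607,-0.592,-0.075,147],[0.0876,0.607,-0.592,-0.075,147],[0.0876,0.607,-0.592,-0.075,147],[0.0876,0.607,-0.592,-0.075,147],[0.0876,0.607,-0.592,-0.075,147],[0.0876,0.607,-0.592,-0.075,147],[0.0876,0.607,-0.592,-0.075,147],[0.0876,0.607,-0.592,-0.075,147],[0.0876,0.607,-0.592,-0.075,147],[0.0876,0.607,-0.592,-0.075,147],[0.0876,0.607,-0.592,-0.075,147],[0.0876,0.607,-0.592,-0.075,147],[0.0876,0.607,-0.592,-0.075,147],[0.0876,0.607,-0.592,-0.075,147]]]'
```

```text
t: 1.82
eef_pos: [0.5344, -0.0903, 0.3017]
ee_rot: [-3.141, 0.001, 2.035]
force: [0.1, 1.4, 0.1]
width: 0.0874
```

```bash
python3 -m handwheel '[[[0.0876,-0.097,-0.008,0,17.5],[0.0876,-0.097,-0.008,0,17.5],[0.0876,-0.097,-0.008,0,17.5],[0.0876,-0.097,-0.008,0,17.5],[0.0876,-0.097,-0.008,0,17.5]]]'
python3 - <<'E'
from h import *
s=arm.get_state();print(s['eef_pos'],s['ee_rot'],s['force'])
cv2.imwrite('pics/w1.png',grab_frame('wrist'))
import json;json.dump({k:list(map(float,s[k])) for k in('eef_pos','ee_rot')},open('w1.json','w'))
E
```

```text
t: 2.23
eef_pos: [0.5705, -0.1817, 0.3007]
ee_rot: [-3.14, 0.0, 1.728]
force: [0.6, 0.4, -0.9]
width: 0.0876
[ 0.57047803 -0.18168342  0.30068824] [-3.13957523e+00  4.88653660e-04  1.72805026e+00] [ 0.57678292  0.39069226 -0.92064286]
```

View pics/w1.png

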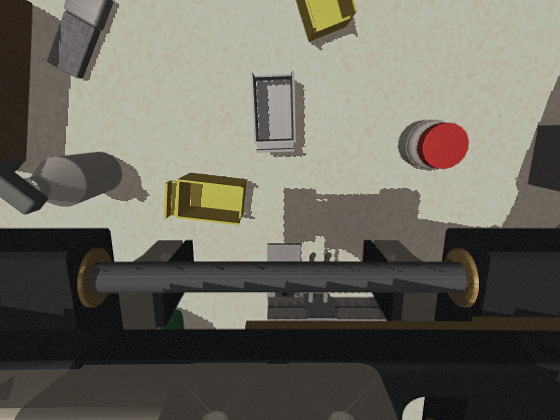

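Run:
```python
from h import *
a=cv2.imread('pics/w1.png')
cv2.imwrite('pics/w1z.png',cv2.resize(a[60:165,235:315],None,fx=7,fy=5.7,interpolation=2)[:600])
```

```text
(no output)
```

View pics/w1z.png

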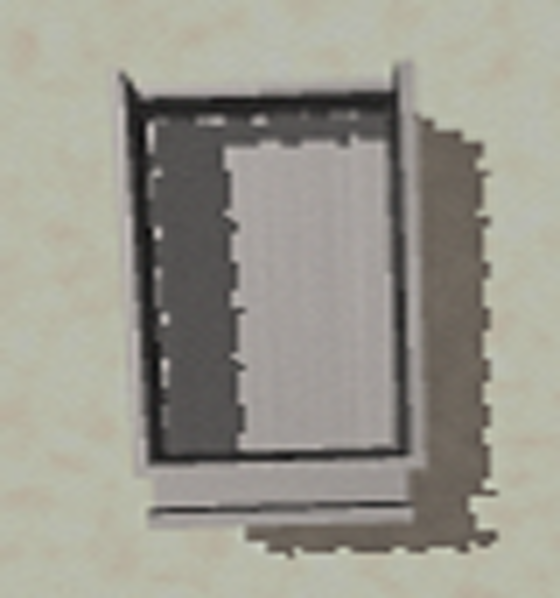

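Run:
```python
from h import *
import json
s=json.load(open('w1.json'))
P=onz('wrist',[(252,73.2),(293.9,71.2),(254.9,142.8),(295.7,142.1)],.06,s)
L=onz('wrist',[(256.4,151.6),(294,150.9)],.077,s)
print(P,L)
print('center',P.mean(0)); f=P[:2].mean(0);b=P[2:].mean(0);print('yaw',np.arctan2(*(b-f)[[1,0]]),np.linalg.norm(b-f),np.linalg.norm(P[0]-P[1]),np.linalg.norm(P[2]-P[3]), 'yawy',[np.arctan2(-(q[1]-q[0])[0],(q[1]-q[0])[1]) for q in (P[:2],P[2:],L)])
# rail in top view: front edge of the top
a=cv2.imread('pics/top0.png')
for z in(.182,.202,.222):
    E=onz('top',[(190+40/5,140+540/5),(190+762/5,140+440/5)],z); print(z,E, np.linalg.norm(E[0]-E[1]))
```

```text
[[ 0.45279781 -0.22941357  0.06      ]
 [ 0.44322854 -0.18259578  0.06      ]
 [ 0.52919939 -0.21538345  0.06      ]
 [ 0.5207162  -0.16710182  0.06      ]] [[ 0.53782078 -0.21127212  0.077     ]
 [ 0.53021932 -0.16839437  0.077     ]]
center [ 0.48648548 -0.19862365  0.06      ]
yaw 0.18954955349061173 0.07834789012332258 0.04778574154511385 0.04902122920107035 yawy [np.float64(0.20161702235736662), np.float64(0.1739270270646857), np.float64(0.17545899928254932)]
0.182 [[ 0.45340743  0.24152837  0.182     ]
 [ 0.51940009 -0.1757672   0.182     ]] 0.4224815147149658
0.202 [[ 0.45410953  0.237063    0.202     ]
 [ 0.51903928 -0.17351148  0.202     ]] 0.4156768868802053
0.222 [[ 0.45481162  0.23259763  0.222     ]
 [ 0.51867847 -0.17125575  0.222     ]] 0.40887225904544483
```

```bash
python3 -m handwheel '[[[0.0876,-0.0044,-0.04,0,-1.6],[0.0876,-0.0044,-0.08,0,-1.6],[0.0876,-0.0044,-0.1136,0,-1.6],[0.0876,-0.0044,-0.1136,0.04,-1.6],[0.0876,-0.0044,-0.1136,0.08,-1.6],[0.0876,-0.0044,-0.1136,0.12,-1.6],[0.0876,-0.0044,-0.1136,0.16,-1.6],[0.0876,-0.0044,-0.1136,0.18,-1.6],[0.0876,-0.0044,-0.1136,0.18,-1.6]]]'
python3 - <<'E'
from h import *
s=arm.get_state();print(s['eef_pos'],s['ee_rot'],s['force'])
cv2.imwrite('pics/w2.png',grab_frame('wrist'));cv2.imwrite('pics/t2.png',grab_frame('top'))
E
```

```text
t: 3.03
eef_pos: [0.4553, -0.2017, 0.1173]
ee_rot: [-3.133, -0.002, 1.76]
force: [-0.4, -0.4, 0.2]
width: 0.0878
[ 0.4553282  -0.20170855  0.11734498] [-3.13335954e+00 -2.13548924e-03  1.75958846e+00] [-0.40934129 -0.35655144  0.20204388]
```

View pics/w2.png

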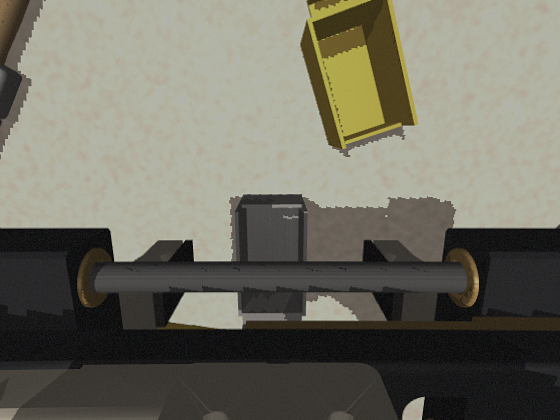

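Run:
```python
from h import *
a=cv2.imread('pics/top0.png');b=cv2.imread('pics/scene0.png')
cv2.imwrite('pics/r1.png',cv2.resize(a[145:200,190:350],None,fx=5,fy=5,interpolation=2))
cv2.imwrite('pics/r2.png',cv2.resize(b[170:290,235:415],None,fx=4.4,fy=4.4,interpolation=2))
```

```text
(no output)
```

View pics/r1.png

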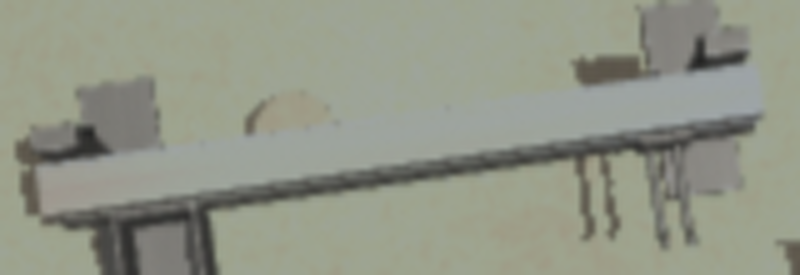

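View pics/r2.png

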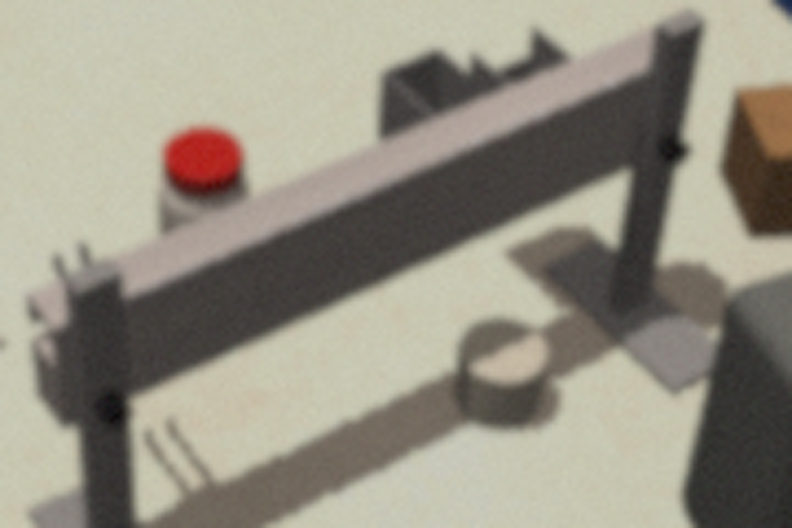

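Run:
```python
from h import *
a=cv2.imread('pics/w2.png')
cv2.imwrite('pics/w2z.png',cv2.resize(a[180:260,220:330],None,fx=7,fy=7,interpolation=2))
def line(n,uv,z):
    P=onz(n,uv,z)[:,:2];d=P[1]-P[0];a=np.arctan2(d[0],-d[1]) if d[1]<0 else np.arctan2(-d[0],d[1]); return P
for z in np.arange(.175,.23,.01):
    tb=line('top',[(198,177.6),(341.4,158.2)],z);tf=line('top',[(199,187.8),(342.4,168.4)],z)
    sb=line('scene',[(264.5,237.7),(382.7,187.7)],z); sf=line('scene',[(241.8,237.7),(382.7,177.3)],z)
    n=tf[1]-tf[0];n=np.array([-n[1],n[0]])/np.linalg.norm(n)
    yaw=lambda P:np.arctan2(*( (P[0]-P[1]) if P[0][1]>P[1][1] else P[1]-P[0])) 
    print(round(z,3),'off back',((sb-tb[0])@n).round(4),'front',((sf-tf[0])@n).round(4),'yaw top',-yaw(tf),-yaw(tb),'scene',-yaw(sb),-yaw(sf),'w',((tb-tf[0])@n).round(4),'len',np.linalg.norm(tf[0]-tf[1]).round(4),'mid f',tf.mean(0).round(4),'scene corner',sf[0])
    print('   right corner',tf[1])
```

```text
0.175 off back [-0.0168 -0.0136] front [-0.0138 -0.0171] yaw top 0.15133877586098965 0.15092670963379168 scene 0.1421993114272674 0.15905091950206635 w [0.0303 0.0301] len 0.4244 mid f [0.6617 0.0355] scene corner [ 0.678527   -0.16690551]
   right corner [ 0.69365116 -0.17429274]
0.185 off back [-0.0064 -0.0032] front [-0.0034 -0.0066] yaw top 0.15133877586098957 0.15092670963379187 scene 0.14219931142726752 0.15905091950206643 w [0.0301 0.0299] len 0.421 mid f [0.6603 0.0349] scene corner [ 0.68809784 -0.16937625]
   right corner [ 0.69207636 -0.173183  ]
0.195 off back [0.0039 0.0071] front [0.0071 0.0039] yaw top 0.15133877586098973 0.1509267096337918 scene 0.14219931142726724 0.15905091950206632 w [0.0298 0.0297] len 0.4176 mid f [0.659  0.0343] scene corner [ 0.69766868 -0.17184699]
   right corner [ 0.69050156 -0.17207327]
0.205 off back [0.0143 0.0174] front [0.0176 0.0145] yaw top 0.15133877586098968 0.15092670963379176 scene 0.14219931142726702 0.15905091950206646 w [0.0296 0.0294] len 0.4142 mid f [0.6577 0.0338] scene corner [ 0.70723952 -0.17431772]
   right corner [ 0.68892676 -0.17096354]
0.215 off back [0.0246 0.0277] front [0.0281 0.025 ] yaw top 0.1513387758609896 0.1509267096337917 scene 0.1421993114272674 0.15905091950206654 w [0.0293 0.0292] len 0.4108 mid f [0.6564 0.0332] scene corner [ 0.71681037 -0.17678846]
   right corner [ 0.68735196 -0.1698538 ]
0.225 off back [0.035 0.038] front [0.0386 0.0355] yaw top 0.15133877586098976 0.15092670963379193 scene 0.14219931142726716 0.15905091950206615 w [0.0291 0.0289] len 0.4074 mid f [0.6551 0.0326] scene corner [ 0.72638121 -0.1792592 ]
   right corner [ 0.68577716 -0.16874407]
```

View pics/w2z.png

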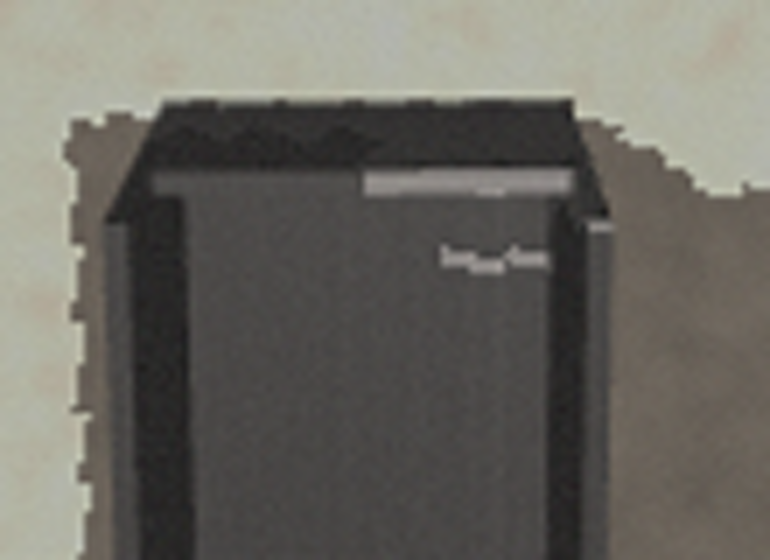

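Run:
```python
from h import *
s=arm.get_state()
P=onz('wrist',[(235,211.4),(307.4,212.1)],.06,s)
B=onz('wrist',[(243.3,194.5),(301.8,194.3)],.0,s)
print(P,B,s['eef_pos'],s['ee_rot'])
d=P[1]-P[0];print(np.linalg.norm(d),np.arctan2(-d[0],d[1]))
R=Ro.from_euler('xyz',s['ee_rot']).as_matrix()
print('rim mid in tool',R.T@(P.mean(0)-s['eef_pos']),'base',R.T@(B.mean(0)-s['eef_pos']))
```

```text
[[ 0.45696169 -0.23305855  0.06      ]
 [ 0.44793312 -0.18320783  0.06      ]] [[ 0.45740652 -0.23329663  0.        ]
 [ 0.44756529 -0.18286386  0.        ]] [ 0.45892219 -0.20265296  0.12196528] [-3.13974613e+00  9.03177445e-04  1.76021890e+00]
0.05066170894704868 0.17917008743916826
rim mid in tool [-0.00410709 -0.00727641  0.06198256] base [-0.00400815 -0.00711785  0.1219823 ]
```

```bash
python3 -m handwheel '[[[0.0876,-0.004,0.0055,0.03,0.5],[0.0876,-0.004,0.0055,0.06,0.5],[0.0876,-0.004,0.0055,0.08,0.5],[0.0876,-0.004,0.0055,0.096,0.5],[0.0876,-0.004,0.0055,0.096,0.5],[0.03,-0.004,0.0055,0.096,0.5],[0.03,-0.004,0.0055,0.096,0.5],[0.03,-0.004,0.0055,0.096,0.5],[0.03,-0.004,0.0055,0.096,0.5],[0.03,-0.004,0.0055,0.096,0.5],[0.03,-0.004,0.0055,0.096,0.5],[0.03,-0.004,0.0055,0.096,0.5]]]' 4
python3 -c "
from h import *
s=arm.get_state();print(s['eef_pos'],s['ee_rot'],s['force'],s['width'])"
```

```text
t: 4.13
eef_pos: [0.4651, -0.2056, 0.0265]
ee_rot: [-3.14, 0.001, 1.752]
force: [-0.9, 1.8, 6.1]
width: 0.0503
[ 0.4651276  -0.20562677  0.02648845] [-3.14046448e+00  1.04994518e-03  1.75162605e+00] [-0.90500691  1.83289093  6.13939712] 0.05034513404147619
```

```bash
python3 -m handwheel '[[[0.03,0,0,-0.005,0],[0.03,0,0,-0.012,0],[0.03,0,0,-0.02,0],[0.03,0,0,-0.03,0],[0.03,0,0,-0.04,0],[0.03,0,0,-0.05,0],[0.03,0,0,-0.05,0],[0.03,0,0,-0.05,0]]]'
python3 - <<'E'
from h import *
s=arm.get_state();print(s['eef_pos'],s['ee_rot'],s['force'],s['moment'],s['width'])
cv2.imwrite('pics/s3.png',cv2.resize(grab_frame('scene')[150:310,160:320],None,fx=3.7,fy=3.7,interpolation=2))
E
```

```text
t: 4.8
eef_pos: [0.4658, -0.2056, 0.0774]
ee_rot: [3.141, 0.001, 1.752]
force: [0.1, -0.5, -2.7]
width: 0.0497
[ 0.46577627 -0.20557464  0.07743576] [3.14061733e+00 1.45528092e-03 1.75153906e+00] [ 0.13319191 -0.4929209  -2.71326778] [ 0.03058666 -0.11625613  0.01280827] 0.04966695474385613
```

View pics/s3.png

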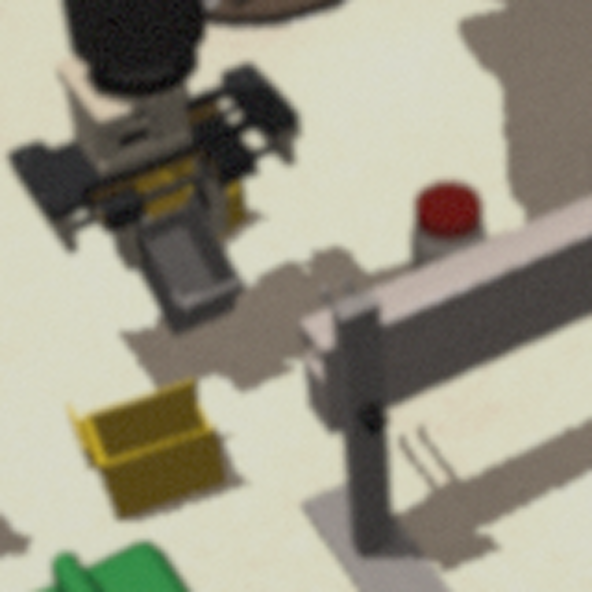

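```bash
python3 -m handwheel '[[[0.03,0,0,0,0],[0.03,0,0,0,0],[0.03,0,0,-0.01,0],[0.03,0,0,-0.025,0],[0.03,0,0,-0.045,0],[0.03,0,0,-0.065,0],[0.03,0,0,-0.085,0],[0.03,0,0,-0.1,0],[0.03,0,0,-0.11,0],[0.03,0,0,-0.11,0],[0.03,0,0,-0.11,0]]]' 8
python3 - <<'E'
from h import *
s=arm.get_state();print(s['eef_pos'],s['ee_rot'],s['force'],s['moment'],s['width'])
f=grab_frame('scene');cv2.imwrite('pics/s4f.png',f);g=grab_frame('top');cv2.imwrite('pics/t4f.png',g)
G=np.array(s['eef_pos'])+[0,0,.019];print(proj('scene',G))
cv2.imwrite('pics/s4.png',cv2.resize(f[170:240,180:260],None,fx=8,fy=8,interpolation=2))
cv2.imwrite('pics/w4.png',grab_frame('wrist'))
E
```

```text
t: 5.77
eef_pos: [0.4652, -0.2053, 0.1868]
ee_rot: [3.141, 0.001, 1.751]
force: [-0.1, 0.3, -3.1]
width: 0.05
[ 0.46518318 -0.20526517  0.18676905] [3.14131090e+00 8.56142253e-04 1.75124190e+00] [-0.07598977  0.33681761 -3.14896373] [ 0.07378639 -0.07334485  0.05592285] 0.04997704780911087
[[200.29864722 178.50389834]]
```

View pics/s4.png

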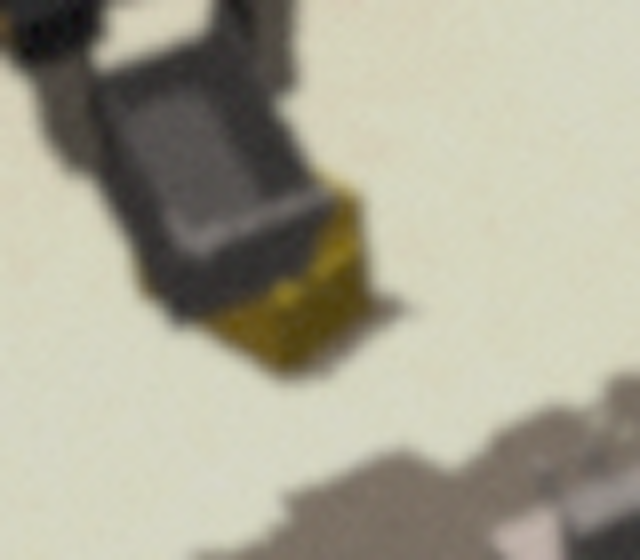

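View pics/w4.png

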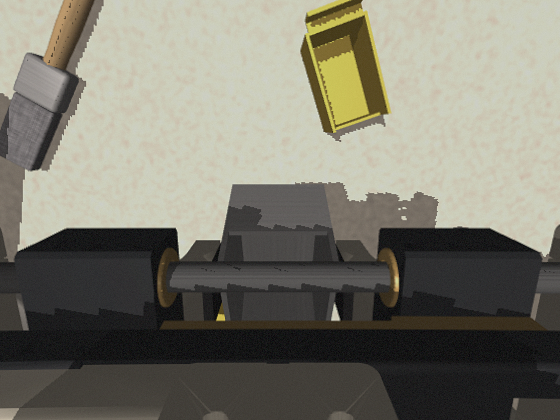

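Run:
```python
from h import *
s=arm.get_state();print(s['eef_pos'])
a=cv2.imread('pics/w4.png');cv2.imwrite('pics/w4z.png',cv2.resize(a[175:265,215:345],None,fx=6,fy=6,interpolation=2))
R=Ro.from_euler('xyz',s['ee_rot']).as_matrix();G=np.array(s['eef_pos'])-R[:,2]*.019
def mid(n,uv):
    o,d=ray(n,uv,s);nx=R[:,0];t=((G-o)@nx)/(d@nx);P=o+d*t[:,None]-G
    return np.c_[P@R[:,1],P[:,2]]
P=mid('wrist',[(279,184),(281,235)]);print('front bottom,top',P);d=P[0]-P[1];print(np.linalg.norm(d),'tilt',np.arctan2(-d[0],-d[1]))
uv=[(180+260/8,170+217/8),(180+260/8,170+292/8)];print('scene strip,bottom?',mid('scene',uv))
for th in(.6,.7,.8,.9,1.0,1.1):
    c,sn=np.cos(th),np.sin(th);f=lambda x,z:np.round((x*c+z*sn,-x*sn+z*c),4)
    print(th,'fb',f(-.013,-.045),'ft',f(-.013,-.007),'lip',f(.075,.032),'rim',f(.067,.015),'bb',f(.067,-.045))
```

```text
[ 0.46445241 -0.20524286  0.1855035 ]
front bottom,top [[-0.07018671  0.16463926]
 [-0.06964145  0.15085646]]
0.01379358389209699 tilt 3.1020526351796733
scene strip,bottom? [[ 0.06750199 -0.01395814]
 [ 0.05770125 -0.05255205]]
0.6 fb [-0.0361 -0.0298] ft [-0.0147  0.0016] lip [ 0.08   -0.0159] rim [ 0.0638 -0.0255] bb [ 0.0299 -0.075 ]
0.7 fb [-0.0389 -0.026 ] ft [-0.0145  0.003 ] lip [ 0.078  -0.0238] rim [ 0.0609 -0.0317] bb [ 0.0223 -0.0776]
0.8 fb [-0.0413 -0.022 ] ft [-0.0141  0.0044] lip [ 0.0752 -0.0315] rim [ 0.0574 -0.0376] bb [ 0.0144 -0.0794]
0.9 fb [-0.0433 -0.0178] ft [-0.0136  0.0058] lip [ 0.0717 -0.0389] rim [ 0.0534 -0.0432] bb [ 0.0064 -0.0805]
1.0 fb [-0.0449 -0.0134] ft [-0.0129  0.0072] lip [ 0.0674 -0.0458] rim [ 0.0488 -0.0483] bb [-0.0017 -0.0807]
1.1 fb [-0.046  -0.0088] ft [-0.0121  0.0084] lip [ 0.0625 -0.0523] rim [ 0.0438 -0.0529] bb [-0.0097 -0.0801]
```

View pics/w4z.png

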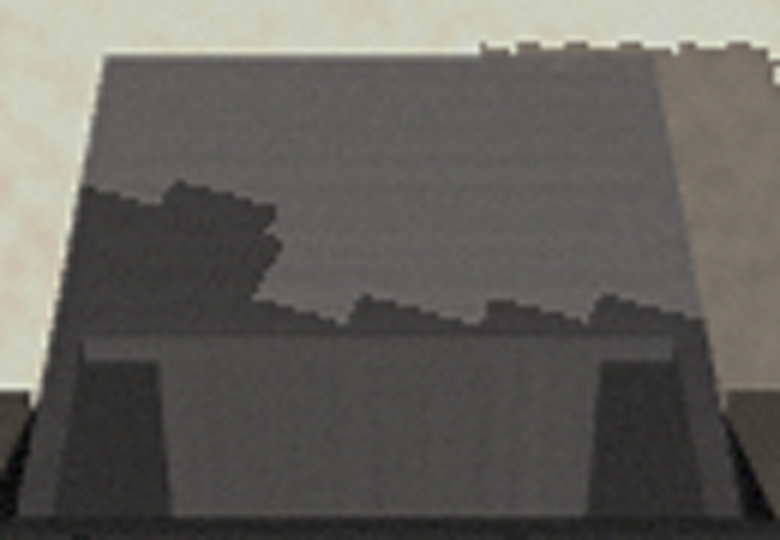

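Run:
```python
from h import *
s=arm.get_state()
R=Ro.from_euler('xyz',s['ee_rot']).as_matrix();G=np.array(s['eef_pos'])-R[:,2]*.019
Q=[]
for l,r in [((104,58),(655,58)),((53,337),(708,337)),((20,515),(742,515))]:
    uv=[(215+l[0]/6,175+l[1]/6),(215+r[0]/6,175+r[1]/6)]
    o,d=ray('wrist',uv,s);k=.05/np.linalg.norm(d[1]-d[0]);P=o+k*d.mean(0)-G;Q.append((P@R[:,1],P[2],P@R[:,0]))
Q=np.array(Q);print(Q.round(4))
d=Q[1]-Q[0];print(np.hypot(*d[:2]),np.arctan2(d[0],d[1]))
for uv in [(180+190/8,170+245/8),(180+330/8,170+190/8)]:
    o,dd=ray('scene',uv);nx=R[:,0]
    for off in((-.022,-.025) if uv[0]<215 else (.022,.025)):
        t=((G-o)@nx+off)/(dd@nx);P=o+dd[0]*t-G;print(off,P@R[:,1],P[2])
```

```text
[[-0.0345 -0.0357  0.0007]
 [-0.0189 -0.0027  0.0007]
 [-0.0112  0.0135  0.0006]]
0.036551622048275875 0.4434703782448401
-0.022 0.06179121539019174 -0.019146651111384
-0.025 0.07038882566942863 -0.011483972377605095
0.022 0.0732253605071557 -0.009136781314262737
0.025 0.06588454867678949 -0.015680982876256494
```

```bash
python3 -m handwheel '[[[0.03,0.01,0.003,0,0.5],[0.03,0.03,0.008,0,1],[0.03,0.055,0.015,0,1.7],[0.03,0.08,0.02,0,1.7],[0.03,0.105,0.026,0,1.7],[0.03,0.13,0.032,0,1.7],[0.03,0.155,0.038,0,1.7],[0.03,0.18,0.0435,0,1.7],[0.03,0.19,0.06,0,1.7],[0.03,0.198,0.08,0,1.7],[0.03,0.204,0.1,0,1.7],[0.03,0.204,0.115,0,1.7],[0.03,0.204,0.125,0,1.7],[0.03,0.204,0.125,0,1.7],[0.03,0.204,0.125,0,1.7]]]' 8
python3 - <<'E'
from h import *
s=arm.get_state();print(s['eef_pos'],s['ee_rot'],s['force'],s['moment'],s['width'])
f=grab_frame('scene');cv2.imwrite('pics/s5f.png',f);cv2.imwrite('pics/w5.png',grab_frame('wrist'))
cv2.imwrite('pics/s5.png',cv2.resize(f[140:280,220:420],None,fx=4,fy=4,interpolation=2))
print(onz('top',[(250,171)],.045))
E
```

```text
t: 7.17
eef_pos: [0.5502, 0.0176, 0.1839]
ee_rot: [-3.137, 0.001, 1.721]
force: [-1.3, -0.1, -3.1]
width: 0.05
[0.5502376  0.01756756 0.18394698] [-3.13672588e+00  6.31203883e-04  1.72098692e+00] [-1.3412731  -0.13977924 -3.12344121] [-0.00227471 -0.1020535  -0.00224134] 0.05000365256110424
[[0.7009641  0.10987551 0.045     ]]
```

View pics/s5.png

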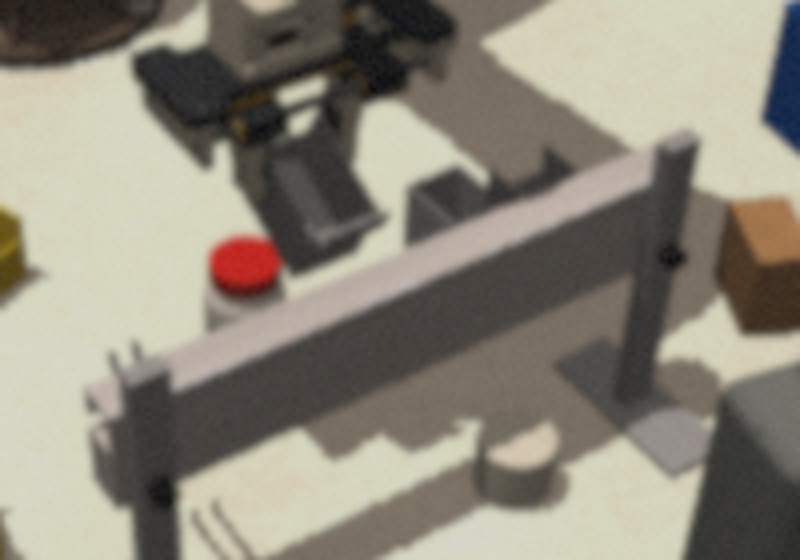

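View pics/w5.png

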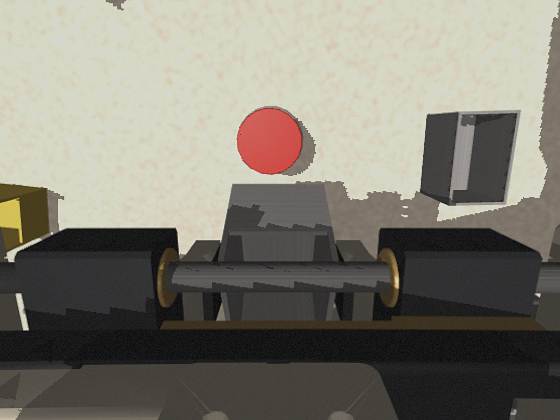

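```bash
python3 -m handwheel '[[[0.03,0,0.01,0,0],[0.03,0,0.021,0,0],[0.03,0,0.021,0.012,0],[0.03,0,0.021,0.032,0],[0.03,0,0.021,0.055,0],[0.03,0,0.021,0.078,0],[0.03,0,0.021,0.095,0],[0.03,0,0.021,0.104,0],[0.03,0,0.021,0.104,0],[0.03,0,0.021,0.104,0]]]'
python3 - <<'E'
from h import *
s=arm.get_state();print(s['eef_pos'],s['force'],s['moment'],s['width'])
f=grab_frame('scene')
cv2.imwrite('pics/s6.png',cv2.resize(f[140:280,220:420],None,fx=4,fy=4,interpolation=2))
E
```

```text
t: 8.1
eef_pos: [0.5708, 0.0203, 0.0808]
ee_rot: [-3.138, 0.001, 1.721]
force: [0.9, -0.1, -1.9]
width: 0.0501
[0.57079366 0.02034878 0.08080943] [ 0.93355095 -0.14655229 -1.94179924] [ 0.06260245 -0.23625723 -0.0155731 ] 0.050078871329490085
```

View pics/s6.png

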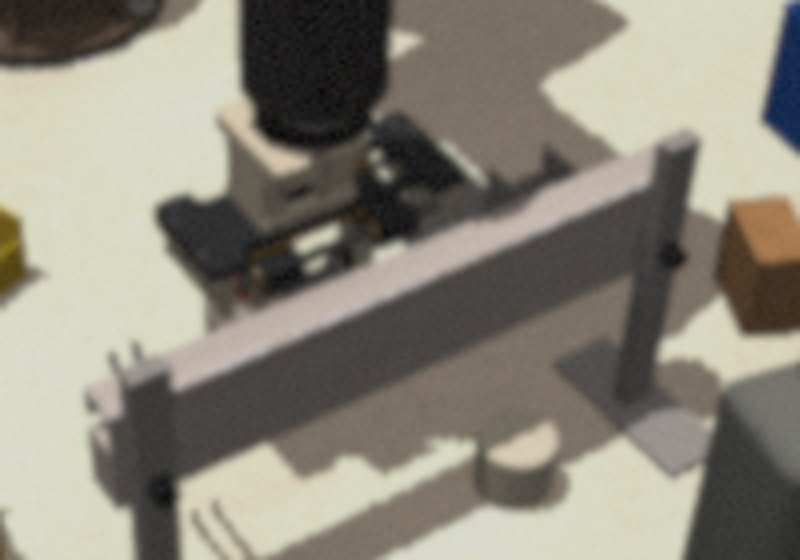

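```bash
python3 -m handwheel '[[[0.03,0,0.006,0,0],[0.03,0,0.012,0,0],[0.03,0,0.018,0,0],[0.03,0,0.022,0,0],[0.03,0,0.022,0,0],[0.03,0,0.022,-0.003,0],[0.03,0,0.022,-0.006,0],[0.03,0,0.022,-0.009,0],[0.03,0,0.022,-0.012,0]]]' 6
python3 -m handwheel '[[[0.03,0,0,-0.002,0],[0.03,0,0,-0.004,0],[0.03,0,0,-0.006,0],[0.03,0,0,-0.008,0]]]'
python3 -c "
from h import *
s=arm.get_state();print(s['eef_pos'],s['force'],s['moment'],s['width'])"
```

```text
t: 8.9
eef_pos: [0.5929, 0.0238, 0.094]
ee_rot: [-3.139, 0.001, 1.721]
force: [-0.3, -0.2, -2.3]
width: 0.0498
t: 9.23
eef_pos: [0.5929, 0.0239, 0.1022]
ee_rot: [-3.139, 0.0, 1.721]
force: [-0.1, 0.3, -3.3]
width: 0.0503
[0.59291943 0.02388995 0.10223493] [-0.07831451  0.3441438  -3.30519686] [ 0.04606243 -0.15358892  0.00952112] 0.050260174385112114
```

```bash
for i in 1 2 3; do python3 -m handwheel '[[[0.03,0,0,-0.002,0],[0.03,0,0,-0.004,0],[0.03,0,0,-0.005,0]]]' | grep -v width
python3 -c "
from h import *
s=arm.get_state();print(s['moment'])"; done
```

```text
t: 9.48
eef_pos: [0.5929, 0.0239, 0.1075]
ee_rot: [-3.139, 0.0, 1.721]
force: [0.6, 0.4, -1.9]
[ 0.06560631 -0.18987306 -0.01773838]
t: 9.73
eef_pos: [0.593, 0.0239, 0.1127]
ee_rot: [-3.14, 0.0, 1.721]
force: [0.7, 0.4, -3.1]
[ 0.01193147 -0.17409408 -0.00052421]
t: 9.98
eef_pos: [0.5932, 0.0239, 0.1181]
ee_rot: [-3.14, 0.0, 1.721]
force: [0.9, -0.6, -2.9]
[ 0.06145176 -0.25257471 -0.03524681]
```

```bash
cat > tilt.py <<'E'
from h import *
import sys
s=arm.get_state();a=grab_frame('wrist');n=sys.argv[1]
cv2.imwrite(f'pics/{n}.png',cv2.resize(a[155:265,215:345],None,fx=5,fy=5,interpolation=2))
print(s['eef_pos'],s['force'])
E
python3 tilt.py w7
```

```text
[0.59316961 0.02391389 0.11805959] [ 0.88007375 -0.60406957 -2.91081423]
```

View pics/w7.png

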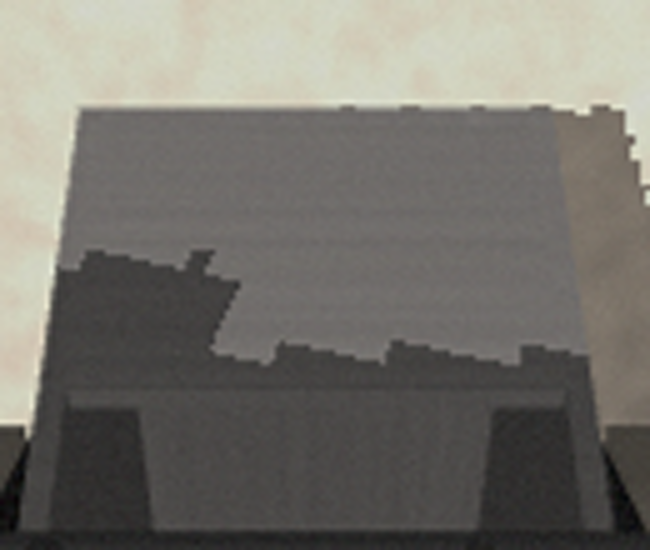

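Run:
```python
from h import *
p=camera_params('wrist');K=np.array(p['intrinsics']);T=np.linalg.inv(np.array(p['tool_from_camera']))
for gx in(-.023,-.025,-.027):
  for th in np.arange(.4,1.05,.1):
    c,sn=np.cos(th),np.sin(th);o=[]
    for x,z in((-.04-gx,-.0455),(-.04-gx,-.0075)):
        P=T@[0,x*c+z*sn,-.019-(-x*sn+z*c),1];q=P[:2]/P[2];q=q*(1+p['k1']*(q@q));o.append((K[1,1]*q[1]+K[1,2]).round(1))
        o.append((K[0,0]*.05/P[2]).round(1))
    print(gx,th.round(2),o)
```

```text
-0.023 0.4 [np.float64(187.0), np.float64(91.9), np.float64(233.4), np.float64(110.8)]
-0.023 0.5 [np.float64(181.9), np.float64(94.1), np.float64(234.9), np.float64(112.1)]
-0.023 0.6 [np.float64(177.5), np.float64(96.6), np.float64(236.8), np.float64(113.5)]
-0.023 0.7 [np.float64(173.6), np.float64(99.3), np.float64(239.1), np.float64(114.8)]
-0.023 0.8 [np.float64(170.5), np.float64(102.3), np.float64(241.8), np.float64(116.1)]
-0.023 0.9 [np.float64(168.1), np.float64(105.5), np.float64(244.9), np.float64(117.3)]
-0.023 1.0 [np.float64(166.6), np.float64(108.9), np.float64(248.4), np.float64(118.4)]
-0.025 0.4 [np.float64(190.0), np.float64(91.2), np.float64(236.7), np.float64(109.9)]
-0.025 0.5 [np.float64(184.9), np.float64(93.4), np.float64(237.9), np.float64(111.1)]
-0.025 0.6 [np.float64(180.3), np.float64(95.7), np.float64(239.5), np.float64(112.3)]
-0.025 0.7 [np.float64(176.2), np.float64(98.3), np.float64(241.4), np.float64(113.5)]
-0.025 0.8 [np.float64(172.9), np.float64(101.2), np.float64(243.7), np.float64(114.6)]
-0.025 0.9 [np.float64(170.3), np.float64(104.2), np.float64(246.4), np.float64(115.7)]
-0.025 1.0 [np.float64(168.5), np.float64(107.5), np.float64(249.3), np.float64(116.8)]
-0.027 0.4 [np.float64(193.0), np.float64(90.6), np.float64(240.0), np.float64(109.0)]
-0.027 0.5 [np.float64(187.8), np.float64(92.7), np.float64(240.9), np.float64(110.1)]
-0.027 0.6 [np.float64(183.0), np.float64(94.9), np.float64(242.1), np.float64(111.2)]
-0.027 0.7 [np.float64(178.8), np.float64(97.4), np.float64(243.7), np.float64(112.2)]
-0.027 0.8 [np.float64(175.3), np.float64(100.1), np.float64(245.5), np.float64(113.3)]
-0.027 0.9 [np.float64(172.4), np.float64(103.0), np.float64(247.7), np.float64(114.3)]
-0.027 1.0 [np.float64(170.4), np.float64(106.2), np.float64(250.2), np.float64(115.2)]
```

Run:
```python
from h import *
O=np.array([.660,.0346]);ex=np.array([.9886,.1504]);ey=np.array([-.1504,.9886])
for uv in [(257,231.8),(389.1,175.2)]:
    for z in(.225,.235): P=onz('scene',[uv],z)[0,:2]-O;print(uv,z,P@ex,P@ey)
# top view posts: dark marks r1
for uv in [(190+85/5,145+138/5),(190+720/5,145+62/5)]:
    P=onz('top',[uv],.235)[0,:2]-O;print('top',uv,P@ex,P@ey)
# tcp projections: where fingers seen
```

```text
(257, 231.8) 0.225 0.03480539654672763 -0.18500090963276267
(257, 231.8) 0.235 0.043875934678912445 -0.18941321694780722
(389.1, 175.2) 0.225 0.03212244962697122 0.194483393904817
(389.1, 175.2) 0.235 0.04123206907581509 0.18454330438712313
top (207.0, 172.6) 0.03279454691318205 0.17285372126773504
top (334.0, 157.4) 0.027210599362428645 -0.18468466723279803
```

```bash
cat > fit.py <<'E'
from h import *
import sys
from scipy.optimize import least_squares
p=camera_params('wrist');K=np.array(p['intrinsics']);T=np.linalg.inv(np.array(p['tool_from_camera']))
def pred(v):
    gx,gz,th=v;c,sn=np.cos(th),np.sin(th);o=[]
    for x,z in((-.04-gx,-.03-gz),(-.04-gx,.008-gz)):
        P=T@[0,x*c+z*sn,-.019-(-x*sn+z*c),1];q=P[:2]/P[2];q=q*(1+p['k1']*(q@q));o+=[K[1,1]*q[1]+K[1,2],K[0,0]*.05/P[2]]
    return np.array(o)
def fit(obs):
    r=least_squares(lambda v:np.r_[(pred(v)-obs)/[.4,.6,.6,1.2],(v[:2]-[-.024,.0165])/.003],[-.024,.016,.6],x_scale=[.01,.01,.3]);return r.x,pred(r.x)
if __name__=='__main__':
    for o in ([184.7,91.8,231,109.2],[176.4,95.4,232.6,111.]): print(fit(np.array(o)))
E
python3 fit.py
```

```text
(array([-0.02293335,  0.01710535,  0.41032571]), array([184.66867678,  91.45595372, 231.08066309, 109.99652442]))
(array([-0.02306522,  0.01750621,  0.56853848]), array([176.35224024,  94.99703397, 232.71573219, 111.95679019]))
```

```bash
python3 -m handwheel '[[[0.03,0,0.001,-0.003,0],[0.03,0,0.001,-0.006,0],[0.03,0,0.002,-0.009,0],[0.03,0,0.002,-0.012,0],[0.03,0,0.002,-0.012,0]]]' | grep -v width
python3 tilt.py w8
```

```text
t: 10.45
eef_pos: [0.5956, 0.0243, 0.131]
ee_rot: [-3.141, 0.0, 1.721]
force: [0.3, -0.1, -2.0]
[0.59559258 0.02431983 0.13096964] [ 0.30460495 -0.11060221 -2.02674842]
```

View pics/w8.png

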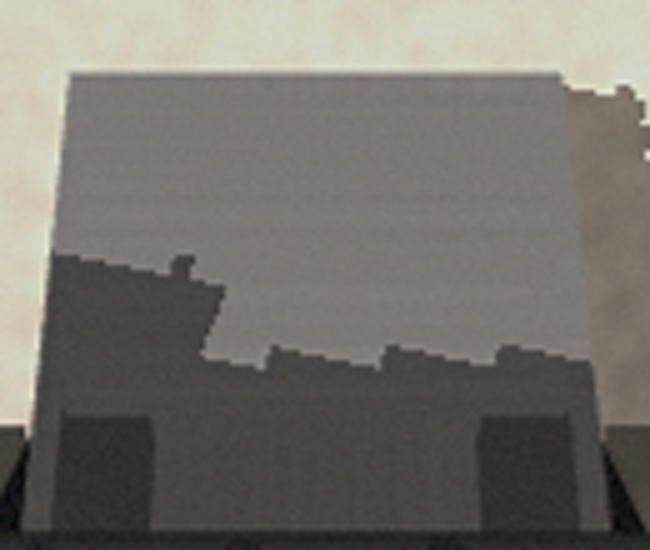

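```bash
python3 -c "
from fit import *
v,_=fit(np.array([169.6,98.4,234.4,112.]));print(v,_)
for g,th,z in [((-.023,.0175),.5685,.1181),(v[:2],v[2],.131)]:
    x,zz=.048-g[0],.047-g[1];print(x*np.cos(th)+zz*np.sin(th),z+.019-x*np.sin(th)+zz*np.cos(th))
"
```

```text
[-0.02417817  0.01875003  0.71963223] [169.57805045  98.18689837 234.47409808 112.8090407 ]
0.07571424620576812 0.12373575959912687
0.07290124992140307 0.12367211855888285
```

Run:
```python
from h import *
O=np.array([.660,.0346,0]);ex=np.array([.9886,.1504,0]);ey=np.array([-.1504,.9886,0])
def hit(n,px,xs):
    o,d=ray(n,[px]);t=((O-o)@ex+xs)/(d[0]@ex);P=o+d[0]*t;return (P-O)@ey,P[2]
f=lambda x,y:(235+x/4.4,170+y/4.4)
for nm,q,xs in [('topback',(130,298),.03),('topback',(400,183),.03),('topback',(640,82),.03),('botback',(130,395),.03),('botback',(400,275),.03),('botback',(630,172),.03),('end top front',(30,300),0.),('end groove',(40,320),0),('end slat top',(38,345),0),('end bottom front',(68,420),0)]:
    print(nm,hit('scene',f(*q),xs))
```

```text
topback (np.float64(-0.16487487570413306), np.float64(0.1916277617059604))
topback (np.float64(0.003621614623264098), np.float64(0.19062775809649135))
topback (np.float64(0.17431627075029202), np.float64(0.18843036873332997))
botback (np.float64(-0.1679139806724054), np.float64(0.1190667146830715))
botback (np.float64(0.008645874477717705), np.float64(0.11724472260780971))
botback (np.float64(0.17934019894206427), np.float64(0.11573965146179455))
end top front (np.float64(-0.20718980321583721), np.float64(0.18667367628892717))
end groove (np.float64(-0.20271317746666817), np.float64(0.16937488909515142))
end slat top (np.float64(-0.20523674000380882), np.float64(0.15174369019801148))
end bottom front (np.float64(-0.19182772600033982), np.float64(0.08358527109217317))
```

```bash
python3 -m handwheel '[[[0.03,0,0.001,-0.003,0],[0.03,0,0.002,-0.006,0],[0.03,0,0.003,-0.008,0],[0.03,0,0.003,-0.010,0],[0.03,0,0.003,-0.010,0]]]' | grep -v width
python3 tilt.py w9
```

```text
t: 10.92
eef_pos: [0.5988, 0.0248, 0.1412]
ee_rot: [3.141, 0.0, 1.721]
force: [0.2, -0.7, -2.7]
[0.59880587 0.02483884 0.14116327] [ 0.24386715 -0.68304863 -2.74204233]
```

View pics/w9.png

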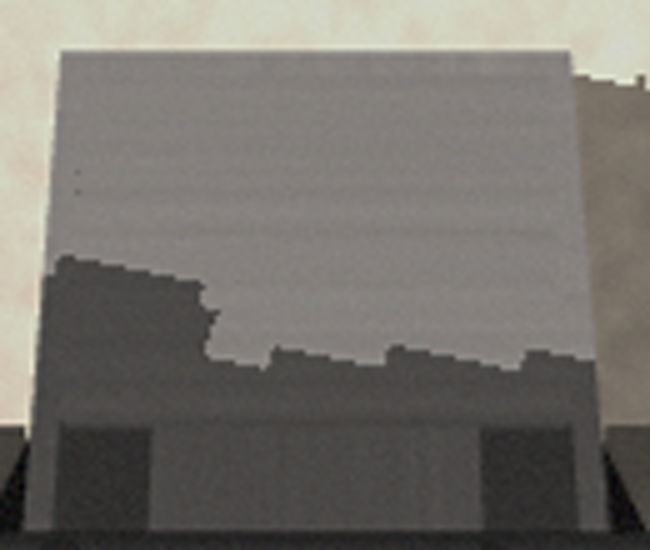

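```bash
python3 -m handwheel '[[[0.03,0,0,0.003,0],[0.03,0,-0.008,0.003,0],[0.03,0,-0.016,0.003,0],[0.03,0,-0.02,0.003,0],[0.03,0,-0.02,-0.005,0],[0.03,0,-0.02,-0.015,0],[0.03,0,-0.02,-0.025,0],[0.03,0,-0.02,-0.03,0],[0.03,0,-0.02,-0.03,0],[0.03,0,-0.02,-0.03,0]]]' 12 | grep -v width
python3 tilt.py w10
python3 -c "
from h import *
f=grab_frame('scene')
cv2.imwrite('pics/s10.png',cv2.resize(f[140:280,220:420],None,fx=4,fy=4,interpolation=2))"
```

```text
t: 11.8
eef_pos: [0.5793, 0.022, 0.1716]
ee_rot: [3.14, -0.0, 1.721]
force: [0.4, -0.8, -2.7]
[0.57927042 0.02197755 0.17158586] [ 0.36889799 -0.80007825 -2.69757647]
```

View pics/w10.png

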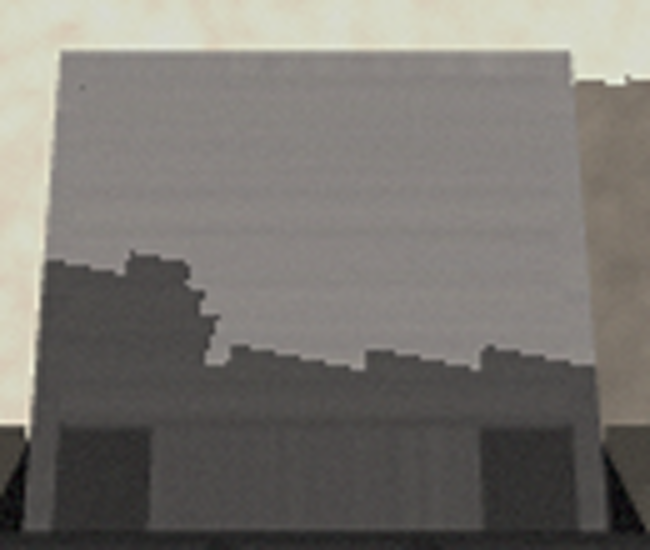

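View pics/s10.png

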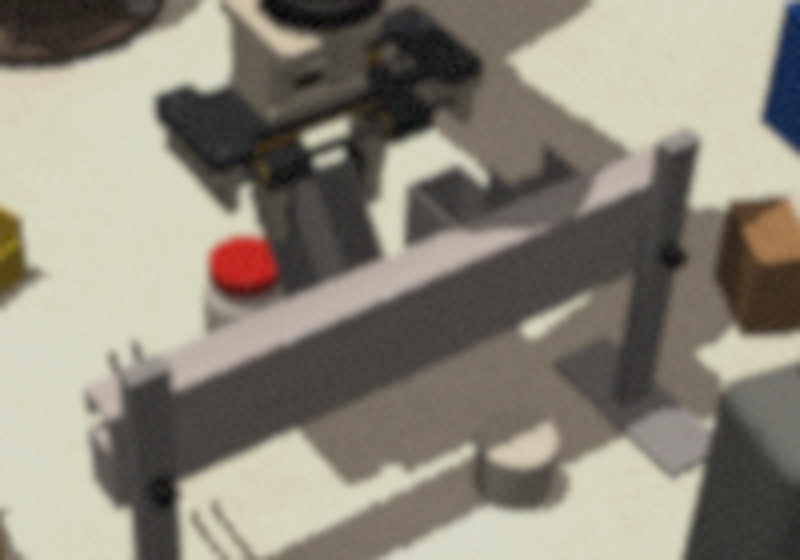

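Tilt is held at about 0.84 rad (front-wall bottom edge still at row 165). Now I'll feel for the rail face in x below the groove, at lower-slat height.

```bash
python3 -m handwheel '[[[0.03,0,0.003,0,0],[0.03,0,0.006,0,0],[0.03,0,0.008,0,0],[0.03,0,0.008,0,0]]]' 15| grep -v width;for i in 1 2 3 4; do python3 -m handwheel '[[[0.03,0,0.0015,0,0],[0.03,0,0.0015,0,0]]]' | egrep 'pos|force'
python3 -c "
from h import *
s=arm.get_state();print(s['moment'])"; done
```

```text
t: 12.23
eef_pos: [0.587, 0.023, 0.1702]
ee_rot: [-3.14, 0.0, 1.721]
force: [0.1, -0.2, -2.6]
eef_pos: [0.5888, 0.0233, 0.17]
force: [-0.7, -0.9, -3.2]
[ 0.08360651 -0.15941133 -0.03444137]
eef_pos: [0.5905, 0.0236, 0.1699]
force: [0.3, 0.5, -2.8]
[ 0.04736499 -0.18390582  0.07725297]
eef_pos: [0.5922, 0.0239, 0.1699]
force: [-0.1, -0.4, -2.2]
[ 0.07627784 -0.17700669 -0.07891737]
eef_pos: [0.5928, 0.0238, 0.1696]
force: [-4.9, -0.9, -1.2]
[-0.14111851  1.23775957  0.01403445]
```

```bash
python3 -m handwheel '[[[0.03,0,-0.005,0,0],[0.03,0,-0.010,0,0],[0.03,0,-0.010,-0.006,0],[0.03,0,-0.010,-0.012,0],[0.03,0,-0.010,-0.012,0],[0.03,0,-0.010,-0.012,0]]]' 12| egrep 'pos|force'
python3 tilt.py w11
```

```text
eef_pos: [0.5837, 0.0225, 0.1826]
force: [0.2, -1.3, -2.1]
[0.58368144 0.0225361  0.18262881] [ 0.20232543 -1.29649447 -2.13375212]
```

View pics/w11.png

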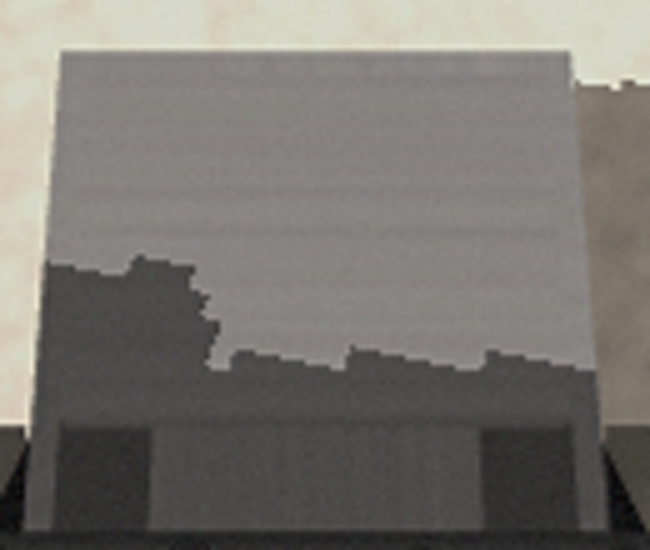

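```bash
python3 -m handwheel '[[[0.03,0,0.003,-0.0027,0],[0.03,0,0.006,-0.0054,0],[0.03,0,0.009,-0.008,0],[0.03,0,0.009,-0.008,0]]]' 8| egrep 'pos|force'
for i in 1 2 3; do python3 -m handwheel '[[[0.03,0,0.0015,-0.0013,0],[0.03,0,0.003,-0.0027,0],[0.03,0,0.003,-0.0027,0]]]' | egrep 'pos|force'; done; python3 -c "
from h import *
s=arm.get_state();print(s['moment'])"
```

```text
eef_pos: [0.5934, 0.024, 0.1906]
force: [0.4, 0.1, -2.1]
eef_pos: [0.5968, 0.0245, 0.1936]
force: [0.5, 0.7, -2.2]
eef_pos: [0.6002, 0.025, 0.1966]
force: [-0.0, -0.5, -2.5]
eef_pos: [0.6037, 0.0256, 0.1997]
force: [-0.2, 1.3, -1.9]
[ 0.07535823 -0.19417337  0.00416345]
```

```bash
for i in 1 2; do python3 -m handwheel '[[[0.03,0,0.0012,-0.001,0],[0.03,0,0.0024,-0.0022,0],[0.03,0,0.0024,-0.0022,0]]]' | egrep 'pos|force'; python3 -c "
from h import *
s=arm.get_state();print(s['moment'])"; done; python3 tilt.py w12; python3 -c "
from h import *
f=grab_frame('scene')
cv2.imwrite('pics/s12.png',cv2.resize(f[140:280,220:420],None,fx=4,fy=4,interpolation=2))"
```

```text
eef_pos: [0.6064, 0.026, 0.2022]
force: [0.1, 0.3, -2.4]
[ 0.00225532 -0.17549853  0.02304002]
eef_pos: [0.6091, 0.0264, 0.2047]
force: [-1.3, -0.3, -2.3]
[ 0.04203567 -0.19190963 -0.03496882]
[0.60913777 0.0263793  0.20468342] [-1.28270016 -0.25554249 -2.27590855]
```

View pics/w12.png

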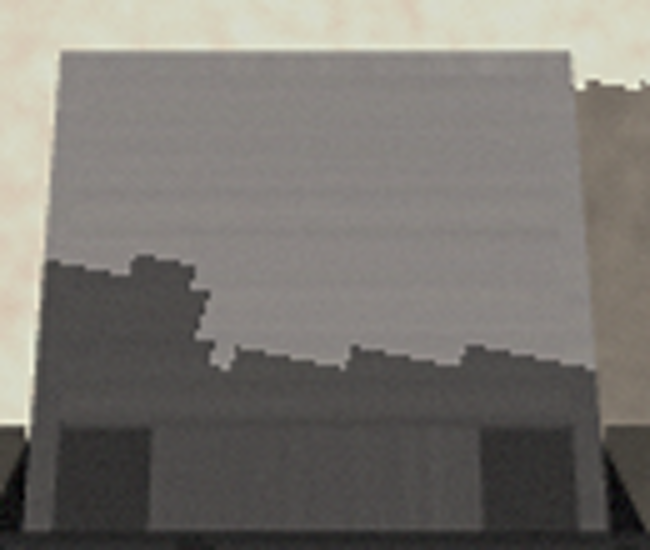

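View pics/s12.png

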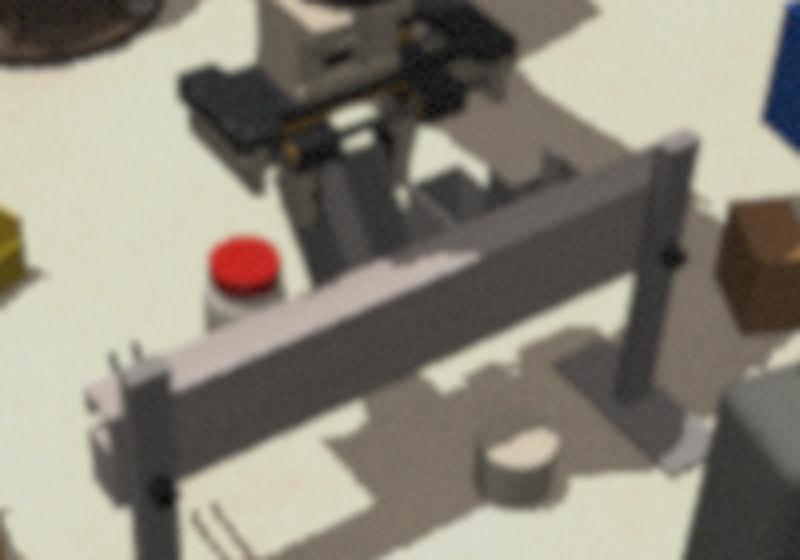

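```bash
python3 -m handwheel '[[[0.03,0,0.002,0,0],[0.03,0,0.002,0.001,0],[0.03,0,0.0005,0.003,0],[0.03,0,-0.001,0.006,0],[0.03,0,-0.003,0.0096,0],[0.03,0,-0.003,0.0096,0]]]' 5| egrep 'pos|force';python3 tilt.py w13; python3 -c "
from h import *
s=arm.get_state();print(s['moment'])"
```

```text
eef_pos: [0.605, 0.0257, 0.194]
force: [-0.8, -0.7, -2.4]
[0.60498789 0.02572225 0.19400165] [-0.80683583 -0.69233879 -2.36945916]
[ 0.04563722 -0.16776674  0.04091563]
```

View pics/w13.png

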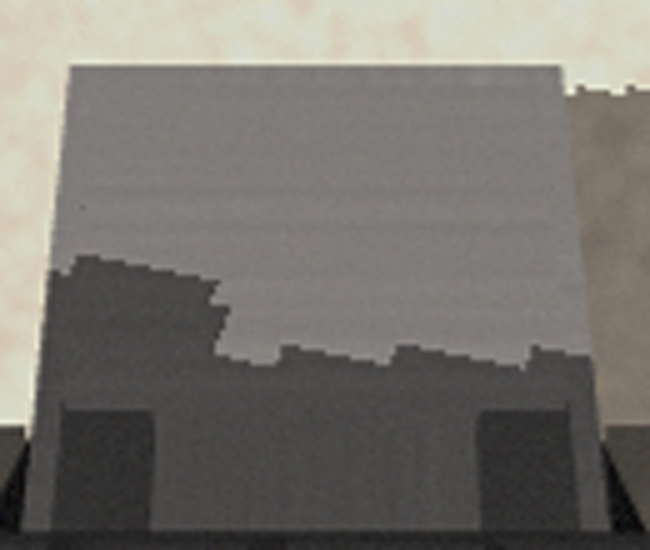

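```bash
python3 -m handwheel '[[[0.03,0,-0.0015,0.003,0],[0.03,0,-0.0027,0.006,0],[0.03,0,-0.0035,0.009,0],[0.03,0,-0.004,0.0125,0],[0.03,0,-0.004,0.0125,0]]]' 5| egrep 'pos|force';python3 tilt.py w14; python3 -c "
from h import *
s=arm.get_state();print(s['moment'])"
```

```text
eef_pos: [0.601, 0.0251, 0.1809]
force: [-0.2, -0.0, -2.2]
[0.60096717 0.02509684 0.18087791] [-0.213794   -0.00345482 -2.24066269]
[ 0.07125126 -0.16410677 -0.04553963]
```

View pics/w14.png

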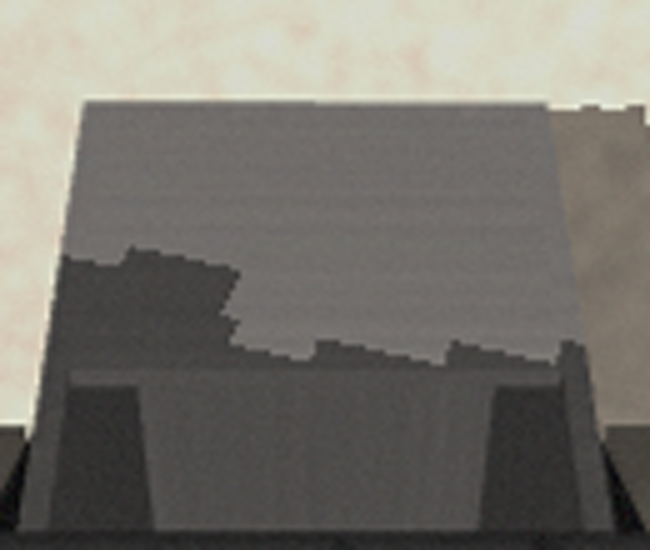

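```bash
python3 -c "
from fit import *
print(fit(np.array([168.2,98.2,232.6,112.])));print(fit(np.array([175.2,92.6,228.6,111.])))
"
```

```text
(array([-0.02382192,  0.01944389,  0.71694752]), array([168.19148029,  98.04930522, 232.66146703, 112.69293872]))
(array([-0.023335  ,  0.01997207,  0.53735736]), array([175.28190828,  93.1694123 , 228.49712633, 110.05711914]))
```

```bash
python3 -m handwheel '[[[0.03,0,-0.001,0.003,0],[0.03,0,-0.0018,0.006,0],[0.03,0,-0.0024,0.009,0],[0.03,0,-0.0028,0.012,0],[0.03,0,-0.0028,0.014,0],[0.03,0,-0.0028,0.014,0]]]' 5| egrep 'pos|force';python3 tilt.py w15; python3 -c "
from h import *
s=arm.get_state();print(s['moment'])"
```

```text
eef_pos: [0.5982, 0.0247, 0.1666]
force: [-0.5, -0.0, -1.6]
[0.59815004 0.02471088 0.16655137] [-0.50426835 -0.02287277 -1.6333035 ]
[-0.01604402 -0.10712823 -0.04141028]
```

View pics/w15.png

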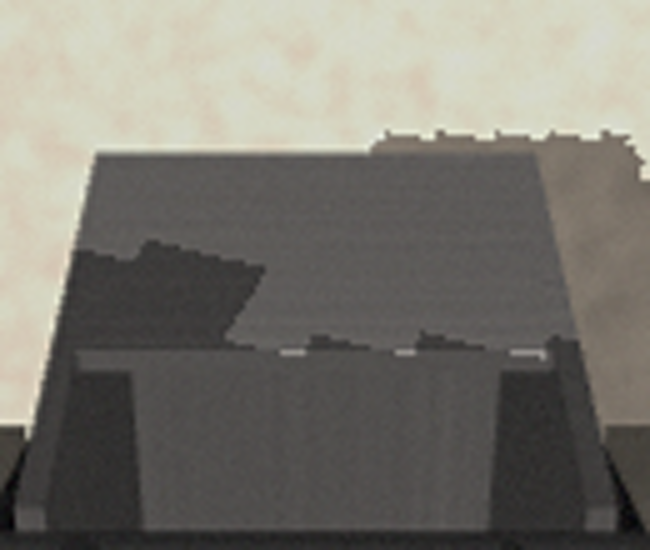

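```bash
python3 -m handwheel '[[[0.03,0,-0.0003,0.003,0],[0.03,0,-0.0005,0.006,0],[0.03,0,-0.0006,0.009,0],[0.03,0,-0.0006,0.0113,0],[0.03,0,-0.0006,0.0113,0]]]' 5| egrep 'pos|force';for i in 1 2; do python3 -m handwheel '[[[0.03,0,0,0.002,0],[0.03,0,0,0.004,0],[0.03,0,0,0.004,0]]]' 5| egrep 'pos|force'; done; python3 tilt.py w16; python3 -c "
from h import *
s=arm.get_state();print(s['moment'])"
```

```text
eef_pos: [0.5977, 0.0246, 0.1549]
force: [-0.2, -0.2, -3.1]
eef_pos: [0.5978, 0.0247, 0.1506]
force: [-0.4, 0.7, -2.2]
eef_pos: [0.5979, 0.0247, 0.1463]
force: [1.3, 0.1, -2.1]
[0.59790249 0.02471919 0.14627886] [ 1.32934207  0.07785914 -2.08860159]
[ 0.09546473 -0.25551385 -0.02383677]
```

View pics/w16.png

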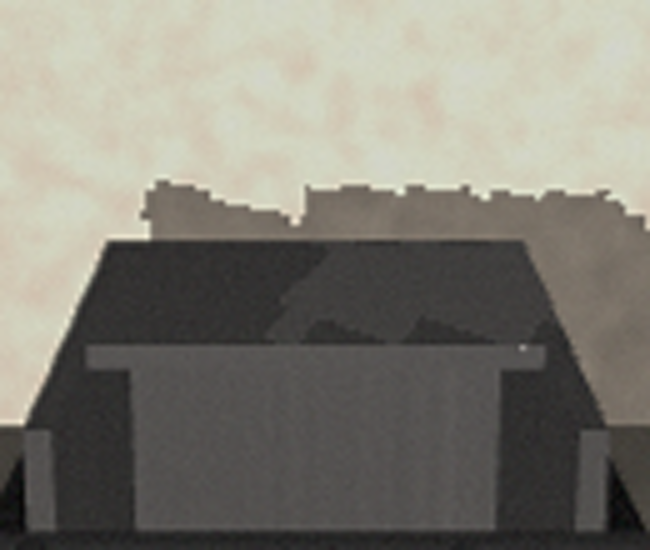

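```bash
python3 -c "
from fit import *
print(fit(np.array([203.2,83.4,223.6,105.])));print(fit(np.array([185.6,88,224.4,108.])))
for t in (0,.05,.1,.15): print(t,pred([-.0225,.02,t]))
"
```

```text
(array([-0.02040973,  0.01962865,  0.02872018]), array([203.22835889,  84.09634621, 223.6314263 , 103.64921729]))
(array([-0.0218015 ,  0.02023646,  0.31472036]), array([185.64840709,  88.49349343, 224.38200811, 107.19151538]))
0 [208.54827486  83.32557348 227.82021756 102.6648577 ]
0.05 [204.90543289  83.97869818 227.23982091 103.31926119]
0.1 [201.33416454  84.68900814 226.7591583  103.99251185]
0.15 [197.83942629  85.45733513 226.38126643 104.68346855]
```

```bash
for i in 1 2 3; do python3 -m handwheel '[[[0.03,0,0,0.0012,0],[0.03,0,0,0.0012,0]]]' 5| egrep 'pos|force'; python3 -c "
from h import *
s=arm.get_state();print(s['moment'])";done; python3 tilt.py w17
```

```text
eef_pos: [0.5978, 0.0247, 0.145]
force: [0.4, 0.6, -2.0]
[ 0.07599258 -0.43448289  0.03924209]
eef_pos: [0.5981, 0.0247, 0.1439]
force: [2.0, -0.6, -0.5]
[-0.00260543 -0.59594035 -0.02239016]
eef_pos: [0.5984, 0.0247, 0.1427]
force: [1.7, -0.0, 0.8]
[-0.00968764 -0.7957511   0.0224571 ]
[0.59841582 0.02474331 0.1427407 ] [ 1.6798298  -0.04994967  0.81963697]
```

View pics/w17.png

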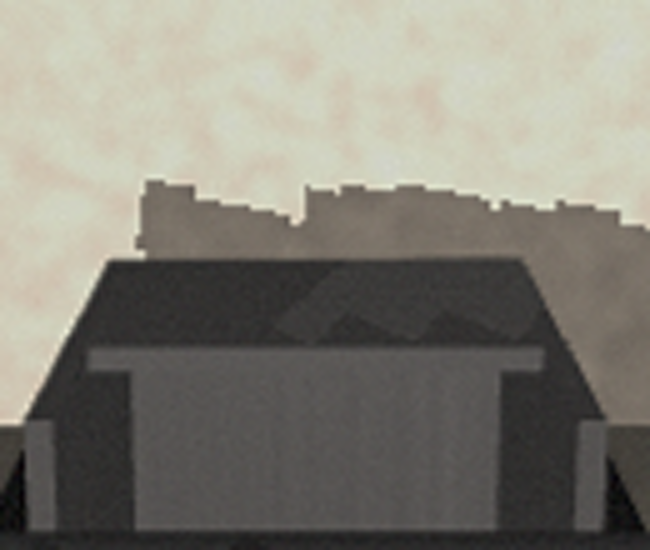

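```bash
for i in 1 2 3; do python3 -m handwheel '[[[0.03,0,0.0012,0,0],[0.03,0,0.0012,0,0]]]' 5| egrep 'pos|force'; python3 -c "
from h import *
s=arm.get_state();print(s['moment'])";done; python3 tilt.py w18
```

```text
eef_pos: [0.5992, 0.0249, 0.1425]
force: [-0.7, -0.6, -0.6]
[-0.00010365 -0.10172023  0.00511774]
eef_pos: [0.5999, 0.0249, 0.1423]
force: [-1.3, -0.1, 0.4]
[0.01168796 0.53288167 0.05590927]
eef_pos: [0.6001, 0.0247, 0.142]
force: [-4.5, -0.9, 3.1]
[-0.24482237  1.77630495  0.05929419]
[0.60006207 0.02472122 0.14198171] [-4.50206173 -0.90071501  3.09624349]
```

View pics/w18.png

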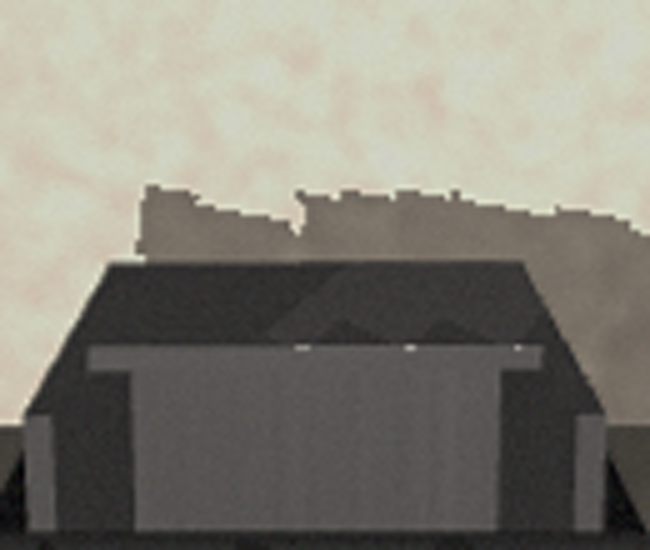

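```bash
python3 -m handwheel '[[[0.03,0,-0.0012,-0.0005,0],[0.03,0,-0.0012,-0.0005,0]]]' 3| egrep 'pos|force';  python3 -m handwheel '[[[0.054,0,0,0,0],[0.06,0,0,0,0],[0.07,0,0,0,0],[0.08,0,0,0,0],[0.08,0,0,0,0],[0.08,0,0,0,0]]]' 3; python3 -c "
from h import *
s=arm.get_state();print(s['moment'])";python3 tilt.py w19
```

```text
eef_pos: [0.599, 0.0246, 0.1425]
force: [-0.1, -0.8, -1.7]
t: 19.43
eef_pos: [0.5991, 0.0247, 0.1426]
ee_rot: [-3.138, 0.001, 1.721]
force: [-0.3, -0.7, -0.4]
width: 0.0782
[ 0.02322578 -0.18213571  0.05047217]
[0.59913717 0.02467067 0.14255853] [-0.30945138 -0.66336575 -0.39616195]
```

View pics/w19.png

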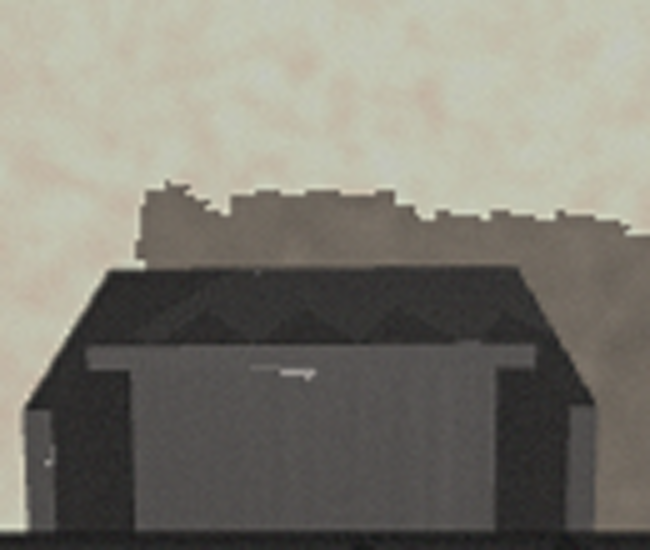

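```bash
python3 -m handwheel '[[[0.08,0,0,-0.01,0],[0.08,0,0,-0.03,0],[0.08,0,0,-0.06,0],[0.08,0,-0.01,-0.09,0],[0.08,0,-0.03,-0.12,0],[0.08,0,-0.06,-0.15,0],[0.08,0,-0.09,-0.16,0],[0.08,0,-0.12,-0.16,0],[0.08,0,-0.12,-0.16,0]]]' 3
python3 - <<'E'
from h import *
f=grab_frame('scene');g=grab_frame('top');cv2.imwrite('pics/s20f.png',f);cv2.imwrite('pics/t20f.png',g)
cv2.imwrite('pics/s20.png',cv2.resize(f[140:280,220:420],None,fx=4,fy=4,interpolation=2))
cv2.imwrite('pics/t20.png',cv2.resize(g[140:260,190:350],None,fx=5,fy=5,interpolation=2))
cv2.imwrite('pics/w20.png',grab_frame('wrist'))
E
```

```text
t: 20.23
eef_pos: [0.4774, 0.0061, 0.3059]
ee_rot: [-3.142, -0.001, 1.721]
force: [-0.2, 0.5, -1.5]
width: 0.0801
```

View pics/s20.png

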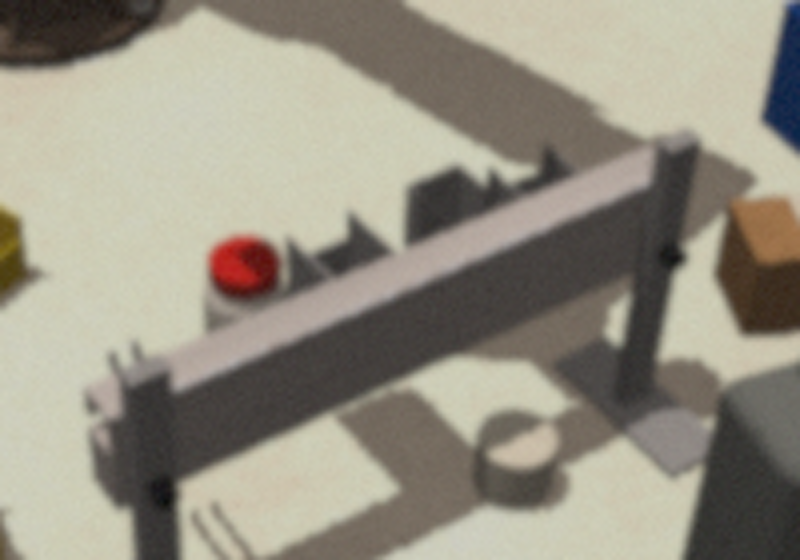

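View pics/t20.png

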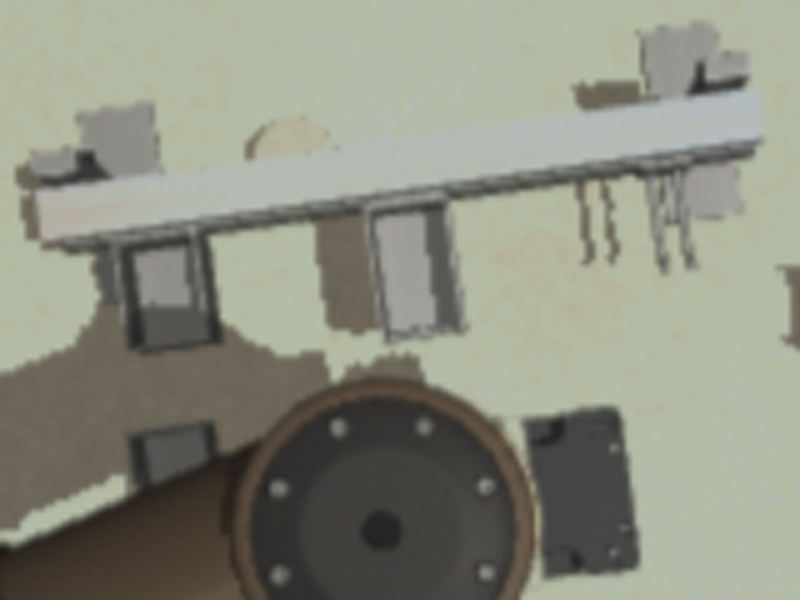

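View pics/w20.png

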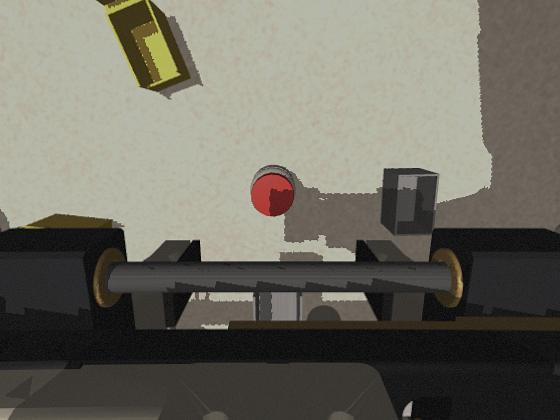

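Run:
```python
from h import *
O=np.array([.660,.0346,0]);ex=np.array([.9886,.1504,0]);ey=np.array([-.1504,.9886,0])
for z in(.16,.172):
    P=onz('top',[(190+388/5,140+341/5),(190+463/5,140+330/5),(190+367/5,140+208/5),(190+448/5,140+199/5)],z)-[0,0,0]-O
    print(z,np.c_[P@ex,P@ey].round(4))
# triangulate front rim tips
for t,s in [((190+388/5,140+341/5),(220+350/4,140+212/4)),((190+463/5,140+330/5),(220+289/4,140+238/4))]:
    o1,d1=ray('top',[t]);o2,d2=ray('scene',[s]);A=np.c_[d1[0],-d2[0]];k=np.linalg.lstsq(A,o2-o1,rcond=None)[0]
    p=o1+k[0]*d1[0];q=o2+k[1]*d2[0];m=(p+q)/2-O;print('tip',m@ex,m@ey,m[2],'gap',np.linalg.norm(p-q))
a=cv2.imread('pics/top0.png');b=cv2.imread('pics/t20f.png')
s0=cv2.imread('pics/scene0.png');s1=cv2.imread('pics/s20f.png')
d=cv2.absdiff(s0,s1).max(2);cv2.imwrite('pics/d.png',d)
```

```text
0.16 [[-0.0836  0.0212]
 [-0.083  -0.0236]
 [-0.0036  0.0234]
 [-0.0047 -0.025 ]]
0.172 [[-0.0844  0.0206]
 [-0.0839 -0.0238]
 [-0.0052  0.0227]
 [-0.0063 -0.0252]]
tip -0.08239412511871659 0.02325353182025346 0.15975272120752881 gap 0.004642201852101047
tip -0.08231651211892371 -0.022525053515731832 0.1581624200686017 gap 0.0023905753506342844
```

View pics/d.png

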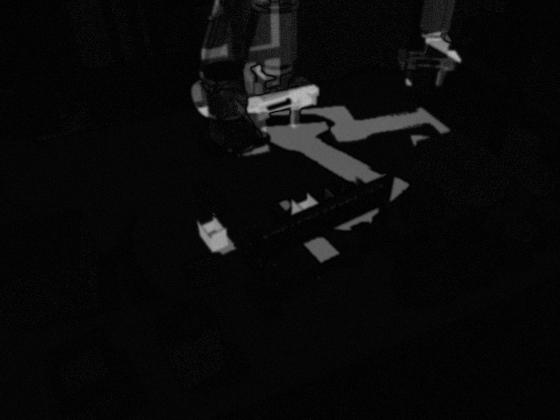

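```bash
python3 -c "
from h import *
s=arm.get_state();print(s['t'],s['force'],abs(s['qd']).max());print(arm.job_done())"
```

```text
20.3833 [1.1439556  0.32896074 0.14498693] 0.03847314124892599
the job is handed in; nothing more can be done
None
```

The bin hangs on the rail near the middle of the empty stretch. I let go of it and handed the job in at about 20.4 s. No verdict came back.

**How it went**
- **Grasp and tilt:** I gripped the bin lightly near its front, so it swung front-up as I lifted it. I then eased its lip against the rail's underside to tilt it further, to about 0.84 rad. That contact also gave the height of the rail relative to the lip.
- **Rail face:** I felt for it by touching the lower slat, with about 5 N.
- **Insertion:** I fed the lip diagonally into the groove. I then lowered the gripper so the bin turned level in the fingers, nudged it against the face and released it. The highest wrist reading I took after touching the rail was about 5.5 N.

**Last checks**
- **Position:** seen from two cameras, the bin's front rim is about 82 mm out from the rail face. That puts its centre about 42 mm out and within 2 mm of the rail's middle.
- **Attitude:** it looks square to the rail, and level to about 0.03 rad.
- **Other things:** a before-and-after comparison of the scene camera showed nothing else moved. The arm is clear of everything.

**What disagreed or was not checked**
- **Rail height:** the cameras put the groove floor at about 0.158 m, while the contact on the underside implied about 0.169 m. I relied on contact to place the lip.
- **Back rim:** the top view put it about 4 mm off the rail's face, at the limit of what I could measure. It suggests the bin may sit slightly proud.
- **Lip depth:** I could not see the lip inside the groove, so how far home it sits was not measured directly.

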